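Clamp a bottle in the crank vise with the fold-away handle

TASK

Swing the folded crank handle of the bottle vise fully up until it stands upright, then turn the crank clockwise (seen from above) with it until the jaw has pushed the bottle back against the two pins and holds it snugly. Clamp it firmly but gently: stop soon after the crank goes stiff, do not crush the bottle, and leave the handle standing up and the other things where they are.

Things in the scene. Friction and masses are not known exactly. Their poses are not given: they have to be found in the camera images.
- vise: bottle vise fixed to the worktop: base plate 345 x 124 x 10 mm, grey gear housing 90 x 110 mm, top 70 mm above the worktop. Origin: on the worktop under the vertical crank axis; +x runs along the base to jaw and bottle (plate x = -72 to +272 mm). Two rubber pins, 78 mm high, 52 mm apart, stand at the far end on a back stop that is set to a different place every time (not reported)
- crank_axis (a point): point on the vertical crank axis at the height of the handle hinge, 117 mm above the worktop; axes as the vise
- handle_hinge (a point): centre of the handle's fold hinge, at the outer end of the crank arm: 60 mm from the crank axis, 117 mm above the worktop; goes round with the crank. The steel arm is 13 mm wide, its top 106 mm above the worktop; all that lies under the folded handle (arm, 16 mm shaft) is narrower than the handle down to 78 mm above the worktop
- grip (a point): point on the centreline of the black handle, 48 mm from its hinge; x points to the free end. Handle: free-spinning round sleeve, 18 mm thick, 14 to 71 mm from the hinge. Folded it lies level over the arm, from the hinge to the crank axis and past it (point at z 117 mm); unfolded it stands upright on the hinge (point at z 165 mm). Pinched across, it can pivot between the fingers as it swings up
- handle (a joint): fold angle of the handle: 0 = folded flat, 1.57 = upright (end stop). About 0.08 N m of friction, so it stays where left, but an inward push of about 2 N on the upright handle folds it again
- crank (a joint): crank angle in rad, grows clockwise seen from above; one turn moves the jaw 40 mm to the bottle. Friction 0.2 N m (about 3.3 N along the circle at the handle); once clamping, each 10 N on the bottle adds about 1.1 N at the handle. The friction holds the crank where it is left and keeps up to about 30 N of clamping force when the handle is let go
- jaw: moving jaw: aluminium block 120 mm wide with a rubber face on stiff springs (about 20 N per mm), 18 to 70 mm above the worktop; origin under the face on the vise's centreline, its x (= vise x) points to the bottle. Face at vise x = 80 mm + 6.37 mm per rad of crank. It has pushed the bottle to the pins after 1 to 2 turns
- bottle: plain 250 ml bottle with screw cap, 70 mm across, 141 mm high, about 0.35 kg, standing loose on the base plate between jaw and pins; origin under its centre (10 mm above the worktop). Must end clamped by the jaw with more than 12 N and never be pressed by it with more than 80 N
- petri: petri dish, 94 mm across, 18 mm high, bystander to leave alone; origin under its centre. It lies beside the tall fixed microscope that stands in the middle of the table (about x 0.34 to 0.87 m, y -0.15 to 0.12 m): take the arm round or high over the microscope
- beaker: glass beaker, 52 x 57 x 69 mm, bystander; origin under its centre
Mind the look-alikes: they are no part of the job. What is shaped like the bottle but blue is not meant.

How it is judged:
By the outcome, as a careful person would: the job done as asked, in the order asked, and still so for the second after the job is handed in, with the robot touching nothing.
It also fails if it takes over 72 s, if anything falls off the work surface, if the arm or the gripper's body presses on something with over 40 N, if the wrist force passes 120 N, or if a joint passes its speed limit or range.

ROBOT

A 7-joint arm with a two-finger parallel gripper is mounted at the origin on a cart in front of the work surface, level with it; the furniture and walls round the work are solid. World frame = base frame: x ahead of the robot, y to its left, z up, the work surface at z = 0. Lengths are in m, angles in rad, forces in N, time in s.
With the tool pointing down it reaches from about 0.4 to 0.85 m from the base axis. Payload 10.4 kg.
Tool frame: the origin (TCP) lies at the centre of the arm's flange, where the gripper is bolted on; the fingertips stand 173 mm ahead of it and the grasp point (between the pads) lies 155 mm ahead of it; z points along the fingers, y is the line along which they close (so a half turn about z gives the same grasp; the last joint's range is limited). The gripper opens to 85 mm and grips with 20 to 120 N. Pads are 22 mm wide; open, the fingers measure 114 mm over their backs; the gripper's body (76 mm by 85 mm) begins 54 mm behind the grasp point. The pads swing forward as they close: fully open they stand 13 mm farther back than shut.
Start: joints at [1.114, 0.332, -0.065, 1.46, 0.022, 1.35, -0.088], TCP at [0.263, -0.567, 0.405] pointing down, gripper open.
Joint ranges: [-2.6, 2.6], [-0.5, 2.12], [-1.47, 1.34], [0.16, 2.42], [-1.27, 4.41], [0.06, 2.06], [-2.6, 2.6]. Speed limits (rad/s): [2.22, 2.22, 2.79, 2.79, 3.14, 3.14, 3.14].

INTERFACE

Orientations are given as a unit quaternion [x, y, z, w].
In Python, from workcell import manip, viewer, finder gives the robot as it stands.
- The arm moves only by the tool arm_command, never from a script. Its argument "plan" is a list of rows, each an object with "dp": the shift along the tool's x, y, z in mm, a list of three; "spin": the turn about the tool's z in rad. A call has 1 to 5 rows; each row shifts and turns the commanded pose from where the row before left it, along the tool's axes as they then stand; what a row does not reach is not made up. A row lasts 1/10 s, in which the tool goes at most 50 mm and 8.59 degrees, less where a joint would pass 70% of its speed; a pose out of reach is approached as far as the arm can. A call is refused whole if a number of a shift passes 50 or a number of a turn 0.15, either way. A call with a gripper value outside its range is refused whole. "grip" is the closure, from -1 (fully open) to 1 (shut), set as the call begins (left out, the last holds). The fingers move at their own pace and stop on an object; "newtons" is the grip in N (left out, the last holds). Time passes only in rows, so rows that do not move let the fingers close. It gives the time, the measured TCP pose, the force, the opening and the grip force at its end, in the units of the state.
- manip.get_obs(): the state, without advancing time (a new reading comes with each control period).
- viewer.camera(name): name is "side" or "top" or "wrist"; returns the picture (384x512x3 uint8, blue, green, red); there is no depth.
- viewer.camera_params(name): a dict with "vertical_fov" (degrees; the focal length in pixels is half the picture's height over the tangent of half this angle, whatever the lens; pixels are square), "cx", "cy" (the principal point, pixels), "R" (3x3) and "t" (3): a world point X has camera coordinates R X + t; the wrist camera has in their place "T_tool_cam" (4x4, takes a point from camera to tool coordinates, whose origin is the TCP and whose axes are the flange's). Camera axes: x right, y down, z forward; pixel columns grow to the right and rows downward; lengths in m; the calibration is good to about 2 mm. A picture is of the moment at which its call begins: read the wrist's pose just before it. camera_params takes no time and is no camera call.
- manip.hand_in(): hands the job in; it is judged then, once.
Trained networks look in the newest picture that a camera, given by its name, has taken for a name from the list of things; names that differ only in an ending like _2 or _b are one class to them, and where a whole thing is asked for, a point or a joint stands for the part that bears it (a point fixed in the world has none). Each returns a list of dicts, best first, with "score" (0 to 1); they miss things now and then, are a little off and sometimes report something else, mostly with a low value. They report only what shows in the picture. A call takes as long as a camera call. They do not tell look-alikes from the thing itself.
- finder.find_in(camera, thing): "position" ([x, y, z] in m, in world coordinates, good to about 4 mm: the middle of the surface that is visible of it).
The state is a dict: "clock": time; "joint_pos": joint angles; "joint_velocities": joint speeds; "tau": joint torques, N m; "position": TCP position; "ee_rot": TCP orientation; "ft_force": force on the tool from outside, world axes, zero at the start; "torque": the same for the moment, N m; "grip_width": opening from 0.0 (shut) to 1.0 (fully open); "grasp_force": force on a finger pad.
Only numpy, scipy, OpenCV 4.12 (cv2) and the standard library are available. Lean on these libraries where they do the work, as an engineer would, in place of code of your own. Each camera call takes 0.05 s, during which the arm holds its last target. There are 200 camera calls.

## Working session

There is one attempt and no reset: what is moved stays moved. The work goes in short steps, Python scripts to look and compute and a tool call to move; the robot and the scene stay as the last step left them, time stands still between calls to the robot, and variables do not carry over. Pictures are saved under pics/ and viewed, at most 10 in all, crops included, and the job is handed in when it is done.

Besides the shell and the picture viewer there is one more tool, called after "Request:" in YAML: its name, and indented under it one key for each argument. arm_command: Moves the arm, as the interface text tells. Its arguments: {"type":"object","properties":{"plan":{"type":"array","items":{"type":"object","properties":{"dp":{"type":"array","items":{"type":"number"}},"spin":{"type":"number"}}}},"grip":{"type":"number"},"newtons":{"type":"number"}},"required":["plan"]}

```bash
mkdir -p pics; ls
python3 - <<'E'
from workcell import manip, viewer, finder
import cv2,json
o=manip.get_obs(); print(o['clock'],o['position'],o['ee_rot'],o['grip_width'])
for c in('top','side'):
    im=viewer.camera(c); cv2.imwrite(f'pics/{c}0.png',im)
    p=viewer.camera_params(c); print(c,p)
    for t in ('vise','crank','grip','handle_hinge','jaw','bottle','petri','beaker'):
        print(t,[(round(d['score'],2),[round(float(v),3) for v in d['position']]) for d in finder.find_in(c,t)[:3]])
print(viewer.camera_params('wrist'))
E
```

```text
pics
0.0 [ 0.26265891 -0.56698092  0.40390536] [ 9.76570100e-01  2.15198341e-01 -1.75382216e-04 -6.95549925e-04] 1.0039722696307198
top {'vertical_fov': 50.98322454059118, 'cx': 254.7384590514532, 'cy': 191.23912040210266, 'R': array([[-0.0602143 , -0.99818452, -0.00137987],
       [-0.97651292,  0.05919338, -0.20716821],
       [ 0.20687377, -0.01112702, -0.97830437]]), 't': array([0.39655201, 0.53847859, 1.02576245])}
vise [(0.84, [0.553, 0.299, 0.028])]
crank [(0.62, [0.476, 0.285, 0.126])]
grip [(0.6, [0.482, 0.291, 0.12])]
handle_hinge [(0.59, [0.477, 0.293, 0.127])]
jaw [(0.91, [0.564, 0.301, 0.069])]
bottle [(0.92, [0.649, 0.311, 0.112]), (0.88, [0.658, 0.457, 0.099]), (0.65, [0.583, 0.609, 0.101])]
petri [(0.77, [0.414, 0.114, 0.019])]
beaker [(0.62, [0.557, 0.522, 0.019])]
side {'vertical_fov': 57.56329010453793, 'cx': 254.63658949127898, 'cy': 194.44626803263608, 'R': array([[-0.97377994, -0.22746911,  0.00322986],
       [-0.14789947,  0.62223229, -0.7687345 ],
       [ 0.17285363, -0.74905593, -0.63955988]]), 't': array([ 0.61643892, -0.04263709,  1.08522281])}
vise [(0.7
[... 162 characters left out ...]
292, 0.116])]
jaw [(0.66, [0.568, 0.316, 0.066]), (0.54, [0.488, 0.293, 0.116])]
bottle [(0.89, [0.659, 0.332, 0.097]), (0.85, [0.587, 0.638, 0.099]), (0.72, [0.662, 0.478, 0.085])]
petri [(0.9, [0.416, 0.126, 0.024])]
beaker [(0.91, [0.549, 0.526, 0.044])]
{'vertical_fov': 66.34048909184587, 'cx': 253.7798929759248, 'cy': 192.96287841343135, 'T_tool_cam': array([[ 8.83353682e-04, -9.55969180e-01, -2.93465749e-01,
         7.48538277e-02],
       [ 9.99999608e-01,  8.24433085e-04,  3.24469603e-04,
        -8.12005620e-04],
       [-6.82400679e-05, -2.93465921e-01,  9.55969533e-01,
         3.16834714e-02],
       [ 0.00000000e+00,  0.00000000e+00,  0.00000000e+00,
         1.00000000e+00]])}
```

Run:
```python
import cv2,numpy as np
a=cv2.imread('pics/top0.png');b=cv2.imread('pics/side0.png')
cv2.imwrite('pics/both0.png',np.vstack([cv2.resize(a[:, :],(400,300)),cv2.resize(b,(400,300))]))
cv2.imwrite('pics/top0v.png',cv2.resize(a,(800,600)));cv2.imwrite('pics/side0v.png',cv2.resize(b,(800,600),interpolation=cv2.INTER_CUBIC))
```

```text
(no output)
```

View pics/top0v.png

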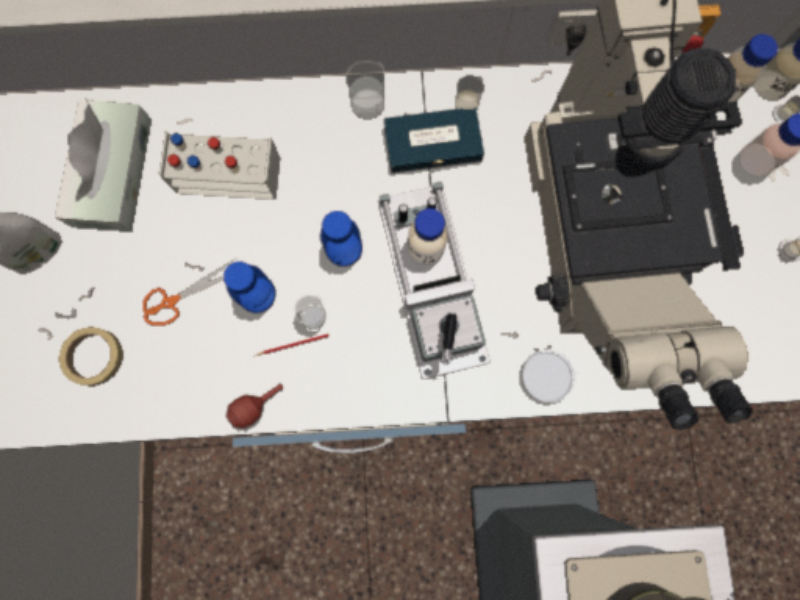

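View pics/side0v.png

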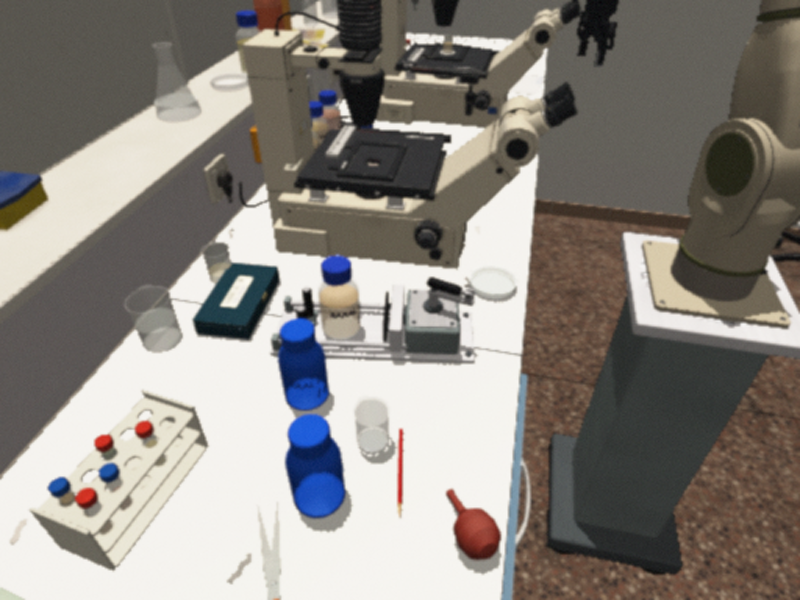

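The top view shows the vise with the cream bottle at (428,240) and the folded black handle at about (449,330). The handle's hinge end points towards the robot at about (446,358). The microscope is to the right. The blue bottles are decoys.

```bash
cat > h.py <<'E'
from workcell import manip, viewer, finder
import numpy as np, cv2
from scipy.spatial.transform import Rotation as Ro
def cam(name,obs=None):
    p=viewer.camera_params(name); f=192/np.tan(np.radians(p['vertical_fov']/2))
    K=np.array([[f,0,p['cx']],[0,f,p['cy']],[0,0,1]])
    if 'R' in p: return K,np.array(p['R']),np.array(p['t'])
    o=obs or manip.get_obs(); T=np.eye(4);T[:3,:3]=Ro.from_quat(o['ee_rot']).as_matrix();T[:3,3]=o['position']
    M=np.linalg.inv(T@p['T_tool_cam']); return K,M[:3,:3],M[:3,3]
def bp(c,uv,z):
    K,R,t=c; d=R.T@np.linalg.inv(K)@np.array([uv[0],uv[1],1.]); C=-R.T@t
    return C+d*(z-C[2])/d[2]
def proj(c,X):
    K,R,t=c; q=K@(R@np.array(X)+t); return q[:2]/q[2]
def state():
    o=manip.get_obs(); R=Ro.from_quat(o['ee_rot']).as_matrix(); psi=np.arctan2(R[1,0],R[0,0])
    return o,np.array(o['position']),psi,R
def delta(target,psi_t=None):
    """mm in tool axes to bring TCP to target, and spin needed"""
    o,p,psi,R=state(); s=None
    if psi_t is not None: s=-((psi_t-psi+np.pi)%(2*np.pi)-np.pi)
    return np.round(R.T@(np.array(target)-p)*1000,1),s
E
python3 - <<'E'
from h import *
c=cam('top'); s=cam('side'); k=0.64
for n,uv,z in [('bl',(424,378),.01),('br',(490,362),.01),('tl',(380,200),.01),('tr',(440,184),.01),('hend',(452,316),.117),('hb',(446,340),.117),('grey',(446,362),.112)]:
    print(n,bp(c,np.array(uv)*k,z).round(3))
for n,uv,z in [('free',(428,283),.117),('hingeend',(462,292),.117),('grey',(470,293),.112)]:
    print('side',n,bp(s,np.array(uv)*k,z).round(3))
# microscope heights: match points in both views by triangulation
for n,a,b in [('eyeR?',(735,402),(560,100)),('eyeL',(680,410),(590,95)),('column top',(640,10),(275,35)),('lens top',(700,75),(360,5))]:
    P=[c[0]@np.c_[c[1],c[2]],s[0]@np.c_[s[1],s[2]]]
    X=cv2.triangulatePoints(P[0],P[1],np.array(a)*k,np.array(b)*k)[:,0];X=X[:3]/X[3]; print(n,X.round(3),proj(c,X)/k,proj(s,X)/k)
print(state()[2])
E
```

```text
bl [0.427 0.326 0.01 ]
br [0.448 0.208 0.01 ]
tl [0.761 0.385 0.01 ]
tr [0.785 0.271 0.01 ]
hend [0.515 0.279 0.117]
hb [0.477 0.291 0.117]
grey [0.442 0.294 0.112]
side free [0.517 0.282 0.117]
side hingeend [0.46  0.292 0.117]
side grey [0.448 0.285 0.112]
eyeR? [ 0.348 -0.048  0.315] [734.98622719 402.83659498] [559.25070672  99.81320944]
eyeL [0.328 0.047 0.362] [679.024816   423.39402163] [577.56726654  91.21273904]
column top [0.84  0.04  0.414] [639.78459473   9.38388655] [275.58463041  35.21591937]
lens top [0.708 0.007 0.463] [701.66026855  81.61197246] [354.14905668   2.8245374 ]
0.43378089611945164
```

```bash
cat >> h.py <<'E'
def rows(path,psi_t,step=45,smax=.14,p=None,psi=None):
    """polyline (world) -> rounded tool-frame rows, simulated with rounding"""
    if p is None: o,p,psi,_=state()
    p=np.array(p,float); out=[]
    for w in path:
        w=np.array(w,float); n=max(1,int(np.ceil(np.linalg.norm(w-p)*1000/step)))
        for i in range(n):
            g=p+(w-p)/(n-i); d=g-p; c,s=np.cos(psi),np.sin(psi)
            dp=np.round([1000*(d[0]*c+d[1]*s),1000*(d[0]*s-d[1]*c),-1000*d[2]],1)
            sp=round(float(np.clip(-((psi_t-psi+np.pi)%(2*np.pi)-np.pi),-smax,smax)),3)
            p=p+np.array([dp[0]*c+dp[1]*s,dp[0]*s-dp[1]*c,-dp[2]])/1000; psi-=sp
            out.append((dp.tolist(),sp))
    for i,(d,s) in enumerate(out): print(i%5, '{"dp":%s,"spin":%s},'%(d,s))
    print(p.round(4),psi)
    return p,psi
E
python3 - <<'E'
from h import *
rows([(.263,-.567,.64),(.28,-.33,.64),(.40,-.05,.64),(.39,.13,.64),(.43,.22,.62),(.47,.285,.45)],2.97,step=48,smax=.12)
E
```

```text
0 {"dp":[0.1, 0.0, -47.0],"spin":-0.12},
1 {"dp":[0.1, 0.0, -47.1],"spin":-0.12},
2 {"dp":[0.0, 0.0, -47.0],"spin":-0.12},
3 {"dp":[0.0, 0.0, -47.1],"spin":-0.12},
4 {"dp":[0.1, 0.1, -47.0],"spin":-0.12},
0 {"dp":[42.5, -21.3, -0.0],"spin":-0.12},
1 {"dp":[44.7, -16.1, -0.0],"spin":-0.12},
2 {"dp":[46.3, -10.6, -0.0],"spin":-0.12},
3 {"dp":[47.3, -5.0, -0.0],"spin":-0.12},
4 {"dp":[47.5, 0.6, -0.0],"spin":-0.12},
0 {"dp":[38.8, 19.6, -0.0],"spin":-0.12},
1 {"dp":[36.2, 24.1, -0.0],"spin":-0.12},
2 {"dp":[33.1, 28.3, -0.0],"spin":-0.12},
3 {"dp":[29.4, 32.1, -0.0],"spin":-0.12},
4 {"dp":[25.4, 35.4, -0.0],"spin":-0.12},
0 {"dp":[21.0, 38.1, -0.0],"spin":-0.12},
1 {"dp":[16.2, 40.4, -0.0],"spin":-0.12},
2 {"dp":[29.8, 33.8, -0.0],"spin":-0.12},
3 {"dp":[25.6, 37.1, -0.0],"spin":-0.12},
4 {"dp":[21.0, 39.9, -0.0],"spin":-0.12},
0 {"dp":[16.0, 42.1, -0.0],"spin":-0.12},
1 {"dp":[-7.5, 32.0, 6.7],"spin":-0.016},
2 {"dp":[-8.0, 31.8, 6.6],"spin":-0.0},
3 {"dp":[-8.0, 31.9, 6.7],"spin":-0.0},
4 {"dp":[-7.1, 17.7, 42.5],"spin":-0.0},
0 {"dp":[-7.1, 17.7, 42.5],"spin":-0.0},
1 {"dp":[-7.1, 17.7, 42.5],"spin":-0.0},
2 {"dp":[-7.0, 17.7, 42.5],"spin":-0.0},
[0.47  0.285 0.45 ] 2.9697808961194534
```

Request:
arm_command:
  plan:
    - {"dp": [0,0,-47],"spin": -0.12}
    - {"dp": [0,0,-47],"spin": -0.12}
    - {"dp": [0,0,-47],"spin": -0.12}
    - {"dp": [0,0,-47],"spin": -0.12}
    - {"dp": [0,0,-47],"spin": -0.12}

```text
clock: 1.4
position: [0.2623, -0.5666, 0.642]
ee_rot: [0.868, 0.496, 0.0, 0.0]
ft_force: [0.5, -1.0, 0.1]
grip_width: 0.999
grasp_force: 0.0
```

Request:
arm_command:
  plan:
    - {"dp": [42.5,-21.5,0],"spin": -0.12}
    - {"dp": [44.5,-16,0],"spin": -0.12}
    - {"dp": [46.5,-10.5,0],"spin": -0.12}
    - {"dp": [47.5,-5,0],"spin": -0.12}
    - {"dp": [47.5,0.5,0],"spin": -0.12}

```text
clock: 1.9
position: [0.2795, -0.3277, 0.6397]
ee_rot: [0.683, 0.731, -0.0, 0.0]
ft_force: [0.7, -0.1, 0.6]
grip_width: 1.0
grasp_force: 0.0
```

Request:
arm_command:
  plan:
    - {"dp": [39,19.5,0],"spin": -0.12}
    - {"dp": [36,24,0],"spin": -0.12}
    - {"dp": [33,28.5,0],"spin": -0.12}
    - {"dp": [29.5,32,0],"spin": -0.12}
    - {"dp": [25.5,35.5,0],"spin": -0.12}

```text
clock: 2.4
position: [0.3654, -0.1277, 0.64]
ee_rot: [0.436, 0.9, -0.0, 0.0]
ft_force: [0.6, 0.2, -0.3]
grip_width: 0.997
grasp_force: 0.0
```

Request:
arm_command:
  plan:
    - {"dp": [21,38,0],"spin": -0.12}
    - {"dp": [16,40.5,0],"spin": -0.12}
    - {"dp": [30,34,0],"spin": -0.12}
    - {"dp": [25.5,37,0],"spin": -0.12}
    - {"dp": [21,40,0],"spin": -0.12}

```text
clock: 2.9
position: [0.3916, 0.0874, 0.6398]
ee_rot: [0.151, 0.989, -0.0, 0.0]
ft_force: [0.7, -0.0, -0.3]
grip_width: 1.002
grasp_force: 0.0
```

Request:
arm_command:
  plan:
    - {"dp": [16,42,0],"spin": -0.12}
    - {"dp": [-7.5,32,6.5],"spin": -0.015}
    - {"dp": [-8,32,6.5],"spin": 0}
    - {"dp": [-8,32,6.5],"spin": 0}
    - {"dp": [-7,17.5,42.5],"spin": 0}

```text
clock: 3.4
position: [0.4401, 0.2393, 0.5801]
ee_rot: [0.085, 0.996, 0.002, 0.002]
ft_force: [0.3, -0.4, -0.5]
grip_width: 0.999
grasp_force: 0.0
```

Request:
arm_command:
  plan:
    - {"dp": [-7,17.5,42.5],"spin": 0}
    - {"dp": [-7,17.5,42.5],"spin": 0}
    - {"dp": [-7,17.5,42.5],"spin": 0}
    - {"dp": [0,0,0],"spin": 0}
    - {"dp": [0,0,0],"spin": 0}

```text
clock: 3.9
position: [0.4693, 0.2848, 0.4504]
ee_rot: [0.086, 0.996, 0.0, -0.001]
ft_force: [0.8, 0.3, 0.5]
grip_width: 0.998
grasp_force: 0.0
```

Run:
```python
from h import *
o,p,psi,R=state(); print(p,psi,o['joint_pos'],o['ft_force'])
c=cam('wrist',o); im=viewer.camera('wrist'); 
for t in ('crank','grip','handle_hinge','crank_axis','jaw','bottle'):
    print(t,[(round(d['score'],2),[round(float(v),4) for v in d['position']]) for d in finder.find_in('wrist',t)[:2]])
v=im.copy()
for X in [(.507,.280,.117),(.448,.290,.117)]:
    u=proj(c,X); cv2.circle(v,tuple(int(a) for a in u),3,(0,255,0),1); print(u)
cv2.imwrite('pics/w1.png',im); cv2.imwrite('pics/w1v.png',cv2.resize(v,(800,600),interpolation=cv2.INTER_CUBIC))
```

```text
[0.46930907 0.28483307 0.45043934] 2.9697590315556517 [ 0.26631622  0.30226914 -1.07712946  1.55162935  0.26620889  1.44851578
  0.57428796] [0.7828304  0.34855957 0.52926458]
crank [(0.69, [0.4754, 0.2867, 0.125])]
grip [(0.69, [0.4855, 0.2876, 0.1274])]
handle_hinge [(0.78, [0.478, 0.2881, 0.1277]), (0.43, [0.6388, 0.3094, 0.1044])]
crank_axis [(0.73, [0.4824, 0.2861, 0.1276]), (0.66, [0.519, 0.2932, 0.0687])]
jaw [(0.76, [0.5617, 0.2962, 0.0687])]
bottle [(0.94, [0.6398, 0.3088, 0.1015]), (0.85, [0.6419, 0.4591, 0.0773])]
[254.66344636 211.45527866]
[254.53764566 157.25473756]
```

View pics/w1v.png

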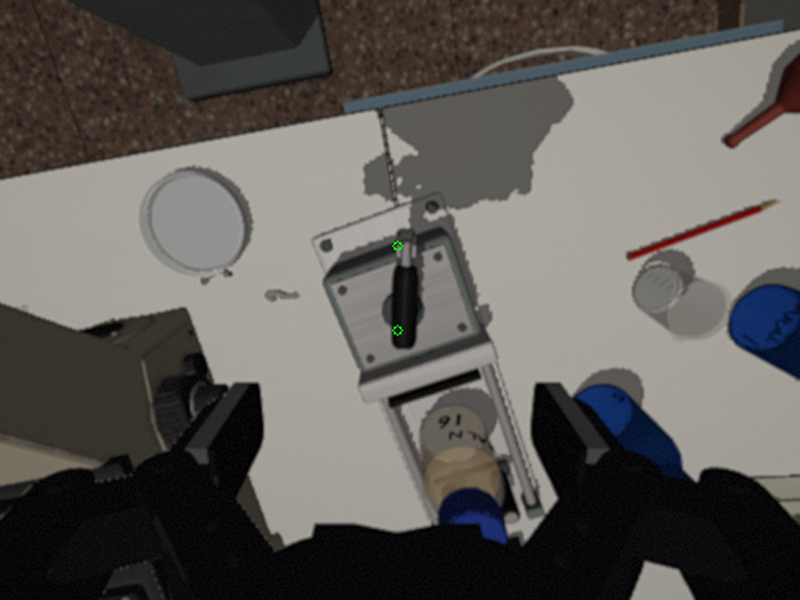

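The wrist view shows the handle clearly: free end near (404,348), hinge near (406,240). That is a few mm to the right of my guess. I'll measure it precisely.

Run:
```python
from h import *
o,p,psi,R=state(); c=cam('wrist',o); im=cv2.imread('pics/w1.png')
g=im.max(2); m=np.zeros_like(g); m[140:230,240:275]=(g[140:230,240:275]<50)
n,l,st,ce=cv2.connectedComponentsWithStats(m); i=1+st[1:,4].argmax(); print(st[i],ce[i])
ys,xs=np.where(l==i)
for v in range(ys.min(),ys.max()+1,5):
    r=xs[ys==v]; print(v,r.min(),r.max(),end='; ')
a,b=ys.min(),ys.max()
f=np.polyfit(range(a+4,b-4),[(xs[ys==v].min()+xs[ys==v].max())/2 for v in range(a+4,b-4)],1)
A=bp(c,(np.polyval(f,a),a),.117);B=bp(c,(np.polyval(f,b),b),.117); print(A,B,np.linalg.norm(A-B))
d=(B-A)[:2]; print('dir hinge->free',np.arctan2(d[1],d[0]))
# vise points: plate corners / holes / housing corners
k=.64
for n,uv,z in [('hole1',(327,244),.01),('hole2',(432,207),.01),('cornA',(313,238),.01),('cornB',(440,194),.01),('housFL',(322,280),.07),('housFR',(446,235),.07),('housBL',(360,375),.07),('housBR',(482,335),.07),('jawL',(362,395),.07),('jawR',(495,350),.07),('flange',(403,310),.078)]:
    print(n,bp(c,np.array(uv)*k,z).round(4))
cr=im[130:270,190:330]; cv2.imwrite('pics/w1c.png',cv2.resize(cr,(600,600),interpolation=cv2.INTER_CUBIC))
```

```text
[249 169  21  54 864] [258.86805556 195.68518519]
169 255 264; 174 252 266; 179 252 267; 184 252 267; 189 250 267; 194 250 269; 199 250 269; 204 250 267; 209 251 265; 214 251 265; 219 252 264; [0.46263157 0.29308925 0.117     ] [0.52153243 0.28082462 0.117     ] 0.06016421455873625
dir hinge->free -0.20529154467863425
hole1 [0.456  0.2243 0.01  ]
hole2 [0.4398 0.3222 0.01  ]
cornA [0.4485 0.2131 0.01  ]
cornB [0.43   0.3307 0.01  ]
housFL [0.4743 0.2251 0.07  ]
housFR [0.456 0.326 0.07 ]
housBL [0.56   0.2385 0.07  ]
housBR [0.5419 0.3435 0.07  ]
jawL [0.5787 0.2365 0.07  ]
jawR [0.5569 0.3524 0.07  ]
flange [0.5071 0.2839 0.078 ]
```

View pics/w1c.png

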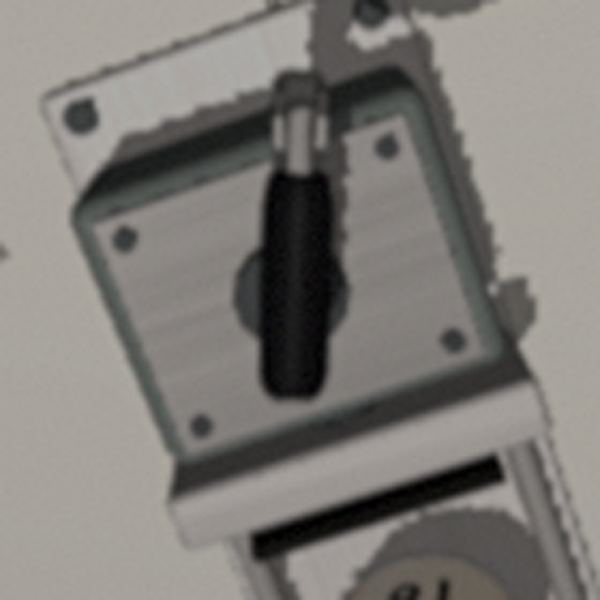

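The crop shows the sleeve running from (299,172) to (294,398), and the shaft flange centred at about (291,293). The hinge sits at the top, near (300,90).

Run:
```python
from h import *
o,p,psi,R=state(); c=cam('wrist',o)
q=lambda u,v:np.array((u,v))*140/600+(190,130)-.4
A=bp(c,q(299,172),.117);B=bp(c,q(294,398),.117);d=(B-A);L=np.linalg.norm(d);d/=L
M=(A+B)/2; H=M-.0425*d; print('A',A,'B',B,L,'ang',np.arctan2(d[1],d[0]),'hinge',H,'axis',H+.06*d,'grip',H+.048*d)
print('flange78',bp(c,q(291,293),.074),'camC',-c[1].T@c[2])
for n,u,z in [('hT1',(125,238),.07),('hT2',(387,147),.07),('hT3',(201,426),.07),('hT4',(453,341),.07),('p1',(81,117),.01),('p2',(371,10),.01)]:
    print(n,bp(c,q(*u),z).round(4))
```

```text
A [0.46331046 0.2923986  0.117     ] B [0.52215937 0.28115918 0.117     ] 0.059912593784305336 ang -0.18871513297280948 hinge [0.45098946 0.29475176 0.117     ] axis [0.50992422 0.28349594 0.117     ] grip [0.49813727 0.28574711 0.117     ]
flange78 [0.50772414 0.28336356 0.074     ] camC [0.39562642 0.29820782 0.41949312]
hT1 [0.4844 0.2389 0.07  ]
hT2 [0.471  0.3171 0.07  ]
hT3 [0.546  0.2493 0.07  ]
hT4 [0.532  0.3278 0.07  ]
p1 [0.4568 0.223  0.01  ]
p2 [0.439  0.3218 0.01  ]
```

Run:
```python
from h import *
print(delta((.4967,.2857,.272),2.953))
```

```text
(array([-26.3,   5.8, 179.4]), np.float64(0.015046913933757011))
```

Request:
arm_command:
  plan:
    - {"dp": [-26.5,6,0],"spin": 0.015}
    - {"dp": [0,0,48],"spin": 0}
    - {"dp": [0,0,48],"spin": 0}
    - {"dp": [0,0,45],"spin": 0}
    - {"dp": [0,0,0],"spin": 0}

```text
clock: 4.75
position: [0.4955, 0.2843, 0.3044]
ee_rot: [0.094, 0.996, -0.002, -0.003]
ft_force: [0.3, -0.5, 0.6]
grip_width: 1.0
grasp_force: 0.0
```

Run:
```python
from h import *
print(delta((.4967,.2857,.272),2.953))
o,p,psi,R=state(); c=cam('wrist',o); im=viewer.camera('wrist'); cv2.imwrite('pics/w2.png',im)
cv2.circle(im,tuple(int(v) for v in proj(c,(.4967,.2857,.117))),2,(0,255,0),1)
cv2.imwrite('pics/w2v.png',cv2.resize(im,(640,480)))
```

```text
(array([-1.1,  1.8, 32.4]), np.float64(0.00048070460834548356))
```

View pics/w2v.png

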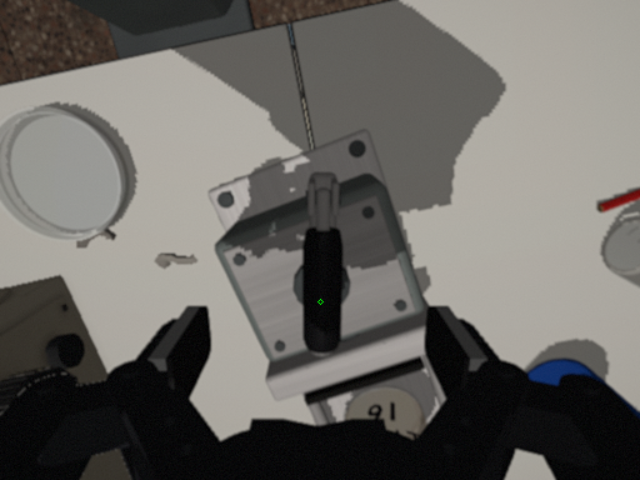

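The handle is centred between the fingers at about x=321, and the predicted grip point (320,302) lies on it. I'll descend and close.

Request:
arm_command:
  plan:
    - {"dp": [-1,2,32],"spin": 0}
    - {"dp": [0,0,0],"spin": 0}
    - {"dp": [0,0,0],"spin": 0}

```text
clock: 5.1
position: [0.4984, 0.2883, 0.2797]
ee_rot: [0.094, 0.996, 0.001, 0.001]
ft_force: [-0.5, -0.0, 0.2]
grip_width: 1.0
grasp_force: 0.0
```

Request:
arm_command:
  plan:
    - {"dp": [0,0,0]}
    - {"dp": [0,0,0]}
    - {"dp": [0,0,0]}
    - {"dp": [0,0,0]}
    - {"dp": [0,0,0]}
  grip: 1
  newtons: 25

```text
invalid input at $.plan[0]: expected keys dp, spin
```

Request:
arm_command:
  plan:
    - {"dp": [0,0,0]}
    - {"dp": [0,0,0]}
    - {"dp": [0,0,0]}
    - {"dp": [0,0,0]}

```text
invalid input at $.plan[0]: expected keys dp, spin
```

Request:
arm_command:
  plan:
    - {"dp": [0,0,0],"spin": 0}
    - {"dp": [0,0,0],"spin": 0}

```text
clock: 5.3
position: [0.4983, 0.2882, 0.2791]
ee_rot: [0.094, 0.996, 0.001, 0.001]
ft_force: [0.6, 0.8, -0.4]
grip_width: 1.001
grasp_force: 0.0
```

Run:
```python
from h import *
print(state()[1],delta((.4967,.2857,.272),2.953),manip.get_obs()['joint_velocities'].round(3),manip.get_obs()['joint_pos'].round(3))
```

```text
[0.49830153 0.28815059 0.279077  ] (array([ 1.1, -2.7,  7.1]), np.float64(0.0006213487817707808)) [-0.002  0.007  0.006  0.01   0.006 -0.007 -0.002] [ 0.163  0.511 -0.969  1.704  0.454  1.168  0.454]
```

Request:
arm_command:
  plan:
    - {"dp": [1,-2.5,7],"spin": 0}
    - {"dp": [0,0,0],"spin": 0}
    - {"dp": [0,0,0],"spin": 0}
    - {"dp": [0,0,0],"spin": 0}

```text
clock: 5.7
position: [0.4965, 0.2856, 0.2702]
ee_rot: [0.094, 0.996, -0.0, -0.0]
ft_force: [0.2, 0.2, 0.2]
grip_width: 1.0
grasp_force: 0.0
```

Request:
arm_command:
  plan:
    - {"dp": [0,0,0],"spin": 0}
    - {"dp": [0,0,0],"spin": 0}
    - {"dp": [0,0,0],"spin": 0}
    - {"dp": [0,0,0],"spin": 0}
    - {"dp": [0,0,0],"spin": 0}
  grip: 1
  newtons: 25

```text
clock: 6.2
position: [0.4965, 0.2854, 0.2702]
ee_rot: [0.094, 0.996, -0.0, -0.0]
ft_force: [-1.5, -1.6, 1.7]
grip_width: 0.198
grasp_force: 24.3
```

Request:
arm_command:
  plan:
    - {"dp": [0,0,0],"spin": 0}
    - {"dp": [0,0,0],"spin": 0}
    - {"dp": [0,0,0],"spin": 0}
    - {"dp": [0,0,0],"spin": 0}
    - {"dp": [0,0,0],"spin": 0}

```text
clock: 6.7
position: [0.4965, 0.2854, 0.2702]
ee_rot: [0.094, 0.996, -0.0, 0.0]
ft_force: [-0.8, -2.9, 1.4]
grip_width: 0.198
grasp_force: 24.4
```

Request:
arm_command:
  plan:
    - {"dp": [0.5,0,-7.5],"spin": 0}
    - {"dp": [1.5,0,-7.5],"spin": 0}
    - {"dp": [3,0,-7],"spin": 0}
    - {"dp": [4,0,-6.5],"spin": 0}
    - {"dp": [5,0,-5.5],"spin": 0}

```text
clock: 7.2
position: [0.4826, 0.288, 0.3047]
ee_rot: [0.094, 0.996, -0.0, 0.0]
ft_force: [3.1, -1.6, -9.4]
grip_width: 0.2
grasp_force: 26.9
```

Request:
arm_command:
  plan:
    - {"dp": [5.5,0,-5],"spin": 0}
    - {"dp": [6.5,0,-4],"spin": 0}
    - {"dp": [7,0,-3],"spin": 0}
    - {"dp": [7.5,0,-1.5],"spin": 0}
    - {"dp": [7.5,0,-0.5],"spin": 0}

```text
clock: 7.7
position: [0.4507, 0.2941, 0.3201]
ee_rot: [0.095, 0.996, 0.0, 0.003]
ft_force: [9.8, -5.7, 3.0]
grip_width: 0.204
grasp_force: 30.6
```

Request:
arm_command:
  plan:
    - {"dp": [0,0,0],"spin": 0}
    - {"dp": [0,0,0],"spin": 0}
    - {"dp": [0,0,0],"spin": 0}

```text
clock: 8.0
position: [0.45, 0.2946, 0.3201]
ee_rot: [0.094, 0.996, 0.0, 0.002]
ft_force: [3.7, -4.2, 4.3]
grip_width: 0.202
grasp_force: 30.8
```

Run:
```python
from h import *
o,p,psi,R=state(); print(p,psi,o['ft_force'],o['torque'])
a=viewer.camera('side');cv2.imwrite('pics/side1.png',a)
s=cam('side'); G=p-[0,0,.155]; H=np.array([.4496,.2947,.117]); print(proj(s,G),proj(s,H))
u,v=proj(s,H).astype(int); cr=a[v-90:v+60,u-100:u+100].copy(); cv2.imwrite('pics/side1c.png',cv2.resize(cr,(800,600),interpolation=cv2.INTER_CUBIC)); print(u-100,v-90)
print(finder.find_in('side','grip')[:2],finder.find_in('side','handle_hinge')[:1])
```

```text
[0.45004362 0.29463095 0.32012004] 2.9529248039005673 [ 3.66720199 -4.18463272  4.30741131] [-1.04633728 -1.02611911  0.01950365]
[301.29970822 172.3895001 ] [299.75603669 188.1186902 ]
199 98
[{'position': [0.5416, 0.3227, 0.0246], 'score': 0.67}] [{'position': [0.4762, 0.2913, 0.1039], 'score': 0.48}]
```

View pics/side1c.png

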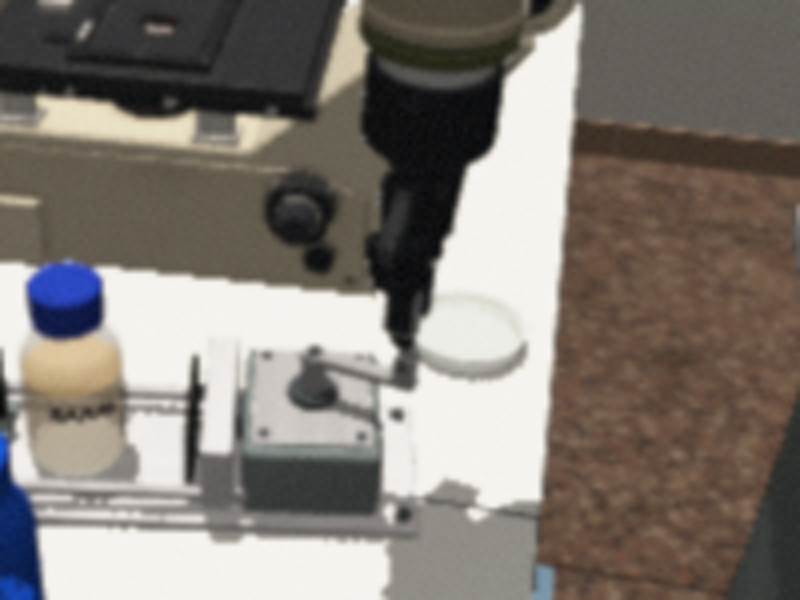

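The handle now stands upright between the fingers, the crank arm beneath it is bare, and the force reading says it is against the end stop. Next I'll plan the clockwise circle and estimate where the jaw should make contact.

```bash
cat >> h.py <<'E'
C=np.array([.5085,.2834])
def stat():
    o,p,psi,R=state(); d=p[:2]-C; r=np.hypot(*d); phi=np.arctan2(d[1],d[0]); f=np.array(o['ft_force'])
    er=d/r; ct=np.array([er[1],-er[0]])  # clockwise tangent
    print('t %.1f r %.1f phi %.3f z %.1f  Frad(out push)%.1f Ftan %.1f Fz %.1f grip %.3f'%(o['clock'],r*1e3,phi,p[2]*1e3,-f[:2]@er,-f[:2]@ct,f[2],o['grip_width']))
    return phi
def circ(phi,n,step,r=.0605,psi=2.953):
    q=C+r*np.array([np.cos(phi),np.sin(phi)])
    for i in range(n):
        phi-=step; g=C+r*np.array([np.cos(phi),np.sin(phi)]); d=g-q
        dp=np.round(2e3*np.array([d[0]*np.cos(psi)+d[1]*np.sin(psi),d[0]*np.sin(psi)-d[1]*np.cos(psi)]))/2
        q=q+np.array([dp[0]*np.cos(psi)+dp[1]*np.sin(psi),dp[0]*np.sin(psi)-dp[1]*np.cos(psi)])/1e3
        print(i%5,dp,round(phi,3))
E
python3 - <<'E'
from h import *
stat(); circ(2.952,35,.2)
c=cam('top');k=.64; e=np.array([np.cos(.172),np.sin(.172)])
vx=lambda X:((X[:2]-C)@e*1e3).round(1)
o=cam('wrist',None)
for n,u,z in [('pinL',(403,208),.078),('pinR',(431,203),.078),('bottlecap',(431,223),.148)]: print(n,vx(bp(c,np.array(u)*k,z)))
print('bottle',vx(np.array([.6398,.3088])),'jaw',vx(np.array([.5617,.2962])))
E
```

```text
t 8.2 r 59.5 phi 2.951 z 320.1  Frad(out push)4.3 Ftan 4.7 Fz 4.3 grip 0.203
0 [-1. 12.] 2.752
1 [-4.  11.5] 2.552
2 [-5.5 10.5] 2.352
3 [-8.   9.5] 2.152
4 [-9.5  7.5] 1.952
0 [-10.5   5.5] 1.752
1 [-12.   3.] 1.552
2 [-12.   1.] 1.352
3 [-12.   -1.5] 1.152
4 [-11.  -4.] 0.952
0 [-10.5  -6. ] 0.752
1 [-9. -8.] 0.552
2 [ -7.5 -10. ] 0.352
3 [ -5. -11.] 0.152
4 [ -3.  -11.5] -0.048
0 [ -0.5 -12. ] -0.248
1 [  2. -12.] -0.448
2 [  4.5 -11.5] -0.648
3 [  6. -10.] -0.848
4 [ 8.5 -9. ] -1.048
0 [10. -7.] -1.248
1 [11.  -4.5] -1.448
2 [12.  -2.5] -1.648
3 [12.  -0.5] -1.848
4 [11.5  2.5] -2.048
0 [11.5  4.5] -2.248
1 [10.   6.5] -2.448
2 [8.5 9. ] -2.648
3 [ 6.5 10. ] -2.848
4 [ 4.5 11. ] -3.048
0 [ 2.5 12. ] -3.248
1 [-0.5 12. ] -3.448
2 [-2.5 12. ] -3.648
3 [-5. 11.] -3.848
4 [-7.   9.5] -4.048
pinL 216.5
pinR 214.2
bottlecap 156.4
bottle 133.7 jaw 54.6
```

Request:
arm_command:
  plan:
    - {"dp": [-1,12,0],"spin": 0}
    - {"dp": [-4,11.5,0],"spin": 0}
    - {"dp": [-5.5,10.5,0],"spin": 0}
    - {"dp": [-8,9.5,0],"spin": 0}
    - {"dp": [-9.5,7.5,0],"spin": 0}

```text
clock: 8.65
position: [0.4857, 0.3411, 0.3201]
ee_rot: [0.093, 0.996, 0.001, 0.0]
ft_force: [-2.8, -4.9, 5.8]
grip_width: 0.202
grasp_force: 32.6
```

```bash
python3 -c "
from h import *
stat()"
```

```text
t 8.7 r 62.0 phi 1.948 z 320.1  Frad(out push)3.5 Ftan 4.4 Fz 5.8 grip 0.202
```

Request:
arm_command:
  plan:
    - {"dp": [-10.5,5.5,0],"spin": 0}
    - {"dp": [-12,3,0],"spin": 0}
    - {"dp": [-12,1,0],"spin": 0}
    - {"dp": [-12,-1.5,0],"spin": 0}
    - {"dp": [-11,-4,0],"spin": 0}

```text
clock: 9.15
position: [0.5424, 0.3317, 0.3197]
ee_rot: [0.094, 0.996, -0.003, -0.002]
ft_force: [-19.7, -17.9, 16.6]
grip_width: 0.198
grasp_force: 34.3
```

```bash
python3 -c "
from h import *
stat()"
```

```text
t 9.2 r 59.0 phi 0.958 z 319.7  Frad(out push)26.0 Ftan 5.9 Fz 16.6 grip 0.198
```

Request:
arm_command:
  plan:
    - {"dp": [0.6,-1.4,0],"spin": 0}
    - {"dp": [0,0,0],"spin": 0}
    - {"dp": [0,0,0],"spin": 0}

```text
clock: 9.45
position: [0.5424, 0.3301, 0.3199]
ee_rot: [0.094, 0.996, -0.002, 0.0]
ft_force: [-8.1, -13.7, 11.6]
grip_width: 0.2
grasp_force: 33.3
```

```bash
python3 -c "
from h import *
stat(); print(manip.get_obs()['ft_force'])"
```

```text
t 9.4 r 57.7 phi 0.943 z 319.9  Frad(out push)15.8 Ftan -1.5 Fz 11.6 grip 0.200
[ -8.06180426 -13.71503984  11.63237425]
```

Run:
```python
from h import *
o,p,psi,R=state(); c=cam('wrist',o); im=viewer.camera('wrist'); a=viewer.camera('side'); cv2.imwrite('pics/w3.png',im); cv2.imwrite('pics/s3.png',a)
v=im.copy()
for X in [(C[0],C[1],.117),(p[0],p[1],.117),(p[0],p[1],.165)]: cv2.circle(v,tuple(int(round(t)) for t in proj(c,X)),2,(0,255,0),1)
s=cam('side'); u,w=proj(s,(C[0],C[1],.14)).astype(int); cr=a[w-60:w+60,u-80:u+80]
print(u-80,w-60, proj(c,(C[0],C[1],.117)),proj(c,(p[0],p[1],.117)))
u2,w2=proj(c,(C[0],C[1],.117)).astype(int)
cw=v[130:320,140:370]
cv2.imwrite('pics/m3.png',np.hstack([cv2.resize(cw,(460,380),interpolation=cv2.INTER_CUBIC),cv2.resize(cr,(340,380),interpolation=cv2.INTER_CUBIC)]))
stat()
```

```text
197 114 [168.13644827 189.863398  ] [253.95424468 227.22531913]
t 9.6 r 57.7 phi 0.943 z 319.9  Frad(out push)15.6 Ftan -2.7 Fz 11.4 grip 0.204
```

View pics/m3.png

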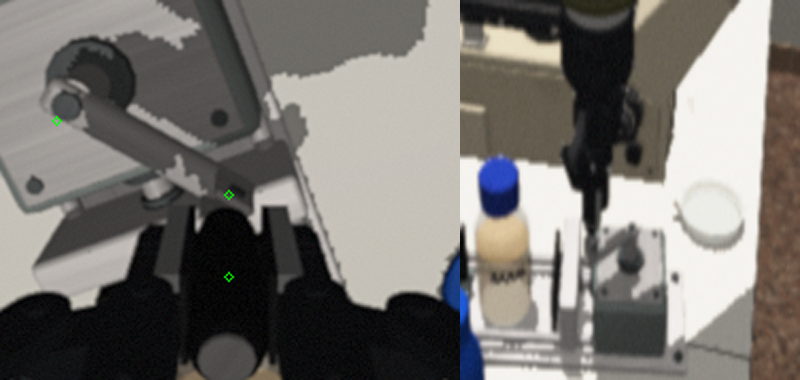

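The wrist crop shows the shaft bolt at (67,105), the arm running to the hinge at about (237,188), and the handle's end cap at (228,355) between the pads. I'll turn these into world positions.

Run:
```python
from h import *
o,p,psi,R=state(); c=cam('wrist',o)
q=lambda u,v:np.array((u,v))/2+(140,130)-.25
for n,u,z in [('bolt',(67,105),.110),('bolt',(67,105),.106),('hinge',(237,188),.117),('cap',(228,355),.190),('cap',(228,355),.186),('sleevebase',(226,208),.131),('scr',(220,118),.07),('scr2',(35,186),.07)]:
    print(n,z,bp(c,q(*u),z).round(4))
print(p)
```

```text
bolt 0.11 [0.5059 0.2854 0.11  ]
bolt 0.106 [0.5068 0.2841 0.106 ]
hinge 0.117 [0.5406 0.3332 0.117 ]
cap 0.19 [0.5448 0.3299 0.19  ]
cap 0.186 [0.5479 0.3293 0.186 ]
sleevebase 0.131 [0.5403 0.3299 0.131 ]
scr 0.07 [0.5303 0.3289 0.07  ]
scr2 0.07 [0.5444 0.2505 0.07  ]
[0.54239119 0.3301271  0.31992368]
```

Request:
arm_command:
  plan:
    - {"dp": [0,0,0],"spin": 0}
    - {"dp": [0,0,0],"spin": 0}
    - {"dp": [0,0,0],"spin": 0}
  grip: 0.2

```text
clock: 9.85
position: [0.5425, 0.332, 0.3189]
ee_rot: [0.093, 0.996, 0.001, 0.0]
ft_force: [0.9, -0.5, -0.1]
grip_width: 0.404
grasp_force: 0.0
```

Run:
```python
from h import *
stat(); o,p,psi,R=state(); c=cam('wrist',o); im=viewer.camera('wrist'); a=viewer.camera('side'); cv2.imwrite('pics/w4.png',im); print(p,o['ft_force'])
v=im.copy()
cw=v[140:340,140:370]; cr=a[95:235,190:330]
cv2.imwrite('pics/m4.png',np.hstack([cv2.resize(cw,(460,400),interpolation=cv2.INTER_CUBIC),cv2.resize(cr,(340,400),interpolation=cv2.INTER_CUBIC)]))
```

```text
t 9.8 r 59.3 phi 0.961 z 318.9  Frad(out push)-0.1 Ftan -1.0 Fz -0.1 grip 0.404
[0.54246336 0.33202538 0.31894165] [ 0.86567755 -0.45060638 -0.05642012]
```

View pics/m4.png

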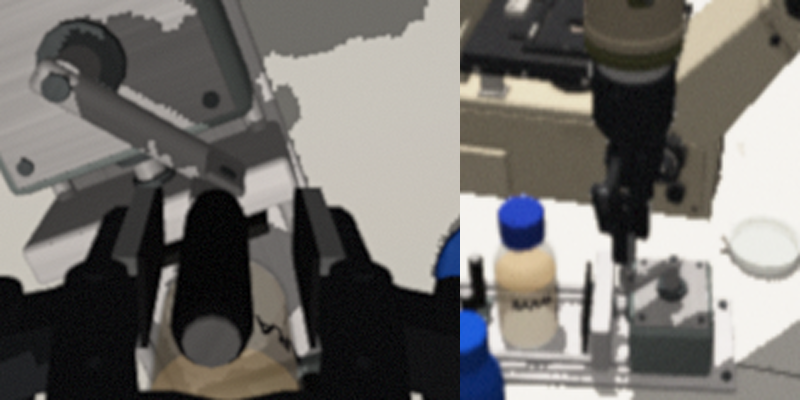

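With the fingers open, the handle stands upright but about 17 px left of the gripper's centre line (x=228): cap (211,340), sleeve base (215,200), bolt (55,87). I'll compute where it really is.

Run:
```python
from h import *
o,p,psi,R=state(); c=cam('wrist',o)
q=lambda u,v:np.array((u,v))/2+(140,140)-.25
T=lambda X:((R.T@(X-p))*1e3).round(1)
for n,u,z in [('bolt',(55,87),.108),('cap',(211,340),.188),('cap',(211,340),.192),('sleevebase near edge',(215,192),.131),('hingeblock',(232,178),.112),('scrR',(211,99),.07),('scrL',(25,167),.07)]:
    X=bp(c,q(*u),z); print(n,z,X.round(4),T(X))
for X in [(*C,.106)]: print((proj(c,X)-(140,140))*2)
for ph in (.7,.8,.9,1.0):
    X=C+.06*np.array([np.cos(ph),np.sin(ph)]); print(ph,[((proj(c,(*X,z))-(140,140))*2).round(0).tolist() for z in (.106,.117,.19)])
```

```text
bolt 0.108 [0.5063 0.284  0.108 ] [ 26.8 -53.8 210.5]
cap 0.188 [0.5461 0.3285 0.188 ] [ -4.1  -2.7 130.5]
cap 0.192 [0.543  0.3292 0.192 ] [ -0.9  -2.5 126.5]
sleevebase near edge 0.131 [0.5406 0.3292 0.131 ] [  1.4  -3.1 187.5]
hingeblock 0.112 [0.5455 0.3334 0.112 ] [ -2.6   2.  206.5]
scrR 0.07 [0.53   0.3284 0.07  ] [ 11.7  -5.9 248.5]
scrL 0.07 [0.5439 0.2501 0.07  ] [-16.5 -80.2 248.5]
[56.22740325 91.73930973]
0.7 [[203.0, 200.0], [202.0, 215.0], [187.0, 385.0]]
0.8 [[214.0, 187.0], [213.0, 201.0], [204.0, 365.0]]
0.9 [[223.0, 172.0], [222.0, 186.0], [219.0, 344.0]]
1.0 [[230.0, 157.0], [230.0, 170.0], [232.0, 320.0]]
```

Request:
arm_command:
  plan:
    - {"dp": [-4,-2.5,0],"spin": 0}
    - {"dp": [0,0,0],"spin": 0}
    - {"dp": [0,0,0],"spin": 0}

```text
clock: 10.25
position: [0.5464, 0.328, 0.3181]
ee_rot: [0.094, 0.996, 0.0, -0.0]
ft_force: [0.1, 0.7, 0.6]
grip_width: 0.4
grasp_force: 0.0
```

Request:
arm_command:
  plan:
    - {"dp": [0,0,0],"spin": 0}
    - {"dp": [0,0,0],"spin": 0}
    - {"dp": [0,0,0],"spin": 0}
  grip: 1
  newtons: 25

```text
clock: 10.55
position: [0.5462, 0.3281, 0.3182]
ee_rot: [0.094, 0.996, -0.0, 0.0]
ft_force: [-0.7, -1.3, 1.2]
grip_width: 0.205
grasp_force: 24.8
```

```bash
python3 -c "
from h import *
print(stat(),state()[1]); circ(.88,10,.15,r=.061)"
```

```text
t 10.6 r 58.5 phi 0.871 z 318.2  Frad(out push)1.4 Ftan -0.3 Fz 1.2 grip 0.205
0.871088555565213 [0.54615161 0.32812809 0.31822279]
0 [-7.5 -5. ] 0.73
1 [-7. -6.] 0.58
2 [-6. -7.] 0.43
3 [-4.5 -8. ] 0.28
4 [-3.5 -8.5] 0.13
0 [-2.5 -8.5] -0.02
1 [-0.5 -9.5] -0.17
2 [ 0.5 -9. ] -0.32
3 [ 2. -9.] -0.47
4 [ 3.  -8.5] -0.62
```

Request:
arm_command:
  plan:
    - {"dp": [-7.5,-5,0],"spin": 0}
    - {"dp": [-7,-6,0],"spin": 0}
    - {"dp": [-6,-7,0],"spin": 0}
    - {"dp": [-4.5,-8,0],"spin": 0}
    - {"dp": [-3.5,-8.5,0],"spin": 0}

```text
clock: 11.05
position: [0.5671, 0.289, 0.3181]
ee_rot: [0.093, 0.996, 0.0, -0.001]
ft_force: [-10.7, 2.1, 3.9]
grip_width: 0.202
grasp_force: 25.1
```

```bash
python3 -c "
from h import *
print(stat(),state()[1]);"
```

```text
t 11.1 r 58.9 phi 0.094 z 318.1  Frad(out push)10.4 Ftan 3.1 Fz 3.9 grip 0.202
0.09443816035544127 [0.56711491 0.288952   0.31811551]
```

```bash
sed -i 's/^C=.*/C=np.array([.5062,.2836])/' h.py; python3 -c "
from h import *
stat(); circ(.088,40,.16,r=.0603)"
```

```text
t 11.1 r 61.1 phi 0.088 z 318.1  Frad(out push)10.4 Ftan 3.0 Fz 3.9 grip 0.202
0 [-2.  -9.5] -0.072
1 [-0.  -9.5] -0.232
2 [ 1.  -9.5] -0.392
3 [ 2.5 -9.5] -0.552
4 [ 4.5 -8.5] -0.712
0 [ 5. -8.] -0.872
1 [ 7. -7.] -1.032
2 [ 7.5 -6. ] -1.192
3 [ 8.5 -4.5] -1.352
4 [ 9. -3.] -1.512
0 [ 9.5 -1.5] -1.672
1 [10. -0.] -1.832
2 [9.5 1.5] -1.992
3 [9. 3.] -2.152
4 [8.5 4. ] -2.312
0 [8. 6.] -2.472
1 [6.5 7. ] -2.632
2 [6.  7.5] -2.792
3 [4. 9.] -2.952
4 [3. 9.] -3.112
0 [1.  9.5] -3.272
1 [-0.   9.5] -3.432
2 [-1.5  9.5] -3.592
3 [-3.5  9. ] -3.752
4 [-4.5  8.5] -3.912
0 [-6.  8.] -4.072
1 [-7.   6.5] -4.232
2 [-8.  5.] -4.392
3 [-9.  4.] -4.552
4 [-9.  3.] -4.712
0 [-9.5  1. ] -4.872
1 [-10.   -0.5] -5.032
2 [-9.5 -2. ] -5.192
3 [-9.  -3.5] -5.352
4 [-8. -5.] -5.512
0 [-7.5 -6. ] -5.672
1 [-6.5 -7.5] -5.832
2 [-5. -8.] -5.992
3 [-3.5 -9. ] -6.152
4 [-2.5 -9.5] -6.312
```

Request:
arm_command:
  plan:
    - {"dp": [-1.5,-9.5,0],"spin": 0}
    - {"dp": [0,-9.5,0],"spin": 0}
    - {"dp": [1,-9.5,0],"spin": 0}
    - {"dp": [2.5,-9.5,0],"spin": 0}
    - {"dp": [4.5,-8.5,0],"spin": 0}

```text
clock: 11.55
position: [0.5528, 0.2444, 0.3182]
ee_rot: [0.094, 0.996, 0.001, -0.0]
ft_force: [-0.6, 5.7, -1.9]
grip_width: 0.2
grasp_force: 24.8
```

```bash
python3 -c "
from h import *
stat()"
```

```text
t 11.6 r 60.8 phi -0.699 z 318.2  Frad(out push)4.1 Ftan 4.0 Fz -1.9 grip 0.200
```

Request:
arm_command:
  plan:
    - {"dp": [5.5,-8,0],"spin": 0}
    - {"dp": [7,-7,0],"spin": 0}
    - {"dp": [7.5,-6,0],"spin": 0}
    - {"dp": [8.5,-4.5,0],"spin": 0}
    - {"dp": [9,-3,0],"spin": 0}

```text
clock: 12.05
position: [0.5108, 0.2229, 0.3183]
ee_rot: [0.094, 0.996, 0.001, 0.001]
ft_force: [3.6, 5.3, -4.3]
grip_width: 0.197
grasp_force: 24.7
```

```bash
python3 -c "
from h import *
stat()"
```

```text
t 12.1 r 60.9 phi -1.495 z 318.3  Frad(out push)5.0 Ftan 3.9 Fz -4.3 grip 0.197
```

Good and steady. Next quarter.

Request:
arm_command:
  plan:
    - {"dp": [9.5,-1.5,0],"spin": 0}
    - {"dp": [10,0,0],"spin": 0}
    - {"dp": [9.5,1.5,0],"spin": 0}
    - {"dp": [9,3,0],"spin": 0}
    - {"dp": [8.5,4,0],"spin": 0}

```text
clock: 12.55
position: [0.4657, 0.2389, 0.3182]
ee_rot: [0.094, 0.996, -0.001, 0.0]
ft_force: [4.0, -0.3, -2.7]
grip_width: 0.204
grasp_force: 24.8
```

```bash
python3 -c "
from h import *
stat()"
```

```text
t 12.6 r 60.3 phi -2.307 z 318.2  Frad(out push)2.5 Ftan 3.2 Fz -2.7 grip 0.204
```

Request:
arm_command:
  plan:
    - {"dp": [8.5,5.5,0],"spin": 0}
    - {"dp": [6.5,7,0],"spin": 0}
    - {"dp": [6,7.5,0],"spin": 0}
    - {"dp": [4,9,0],"spin": 0}
    - {"dp": [3,9,0],"spin": 0}

```text
clock: 13.05
position: [0.4457, 0.2819, 0.3182]
ee_rot: [0.094, 0.996, -0.0, 0.0]
ft_force: [8.0, -4.1, -1.9]
grip_width: 0.204
grasp_force: 24.9
```

```bash
python3 -c "
from h import *
stat()
e=np.array([np.cos(.172),np.sin(.172)])
for cm in ('top','side'):
    viewer.camera(cm)
    for t in ('jaw','bottle'):
        print(cm,t,[(round(d['score'],2),np.round(d['position'],3).tolist(),(np.array(d['position'][:2])-C)@e) for d in finder.find_in(cm,t)[:1]])
cv2.imwrite('pics/t5.png',viewer.camera('top'));cv2.imwrite('pics/s5.png',viewer.camera('side'))
a=cv2.imread('pics/t5.png');b=cv2.imread('pics/s5.png')
cv2.imwrite('pics/m5.png',np.hstack([cv2.resize(a[105:245,225:325],(400,560),interpolation=cv2.INTER_CUBIC),cv2.resize(b[140:240,165:315],(400,560),interpolation=cv2.INTER_CUBIC)]))
"
```

```text
t 13.1 r 60.5 phi -3.114 z 318.2  Frad(out push)7.9 Ftan 4.3 Fz -1.9 grip 0.204
top jaw [(0.94, [0.596, 0.303, 0.067], np.float64(0.09225788064304297))]
top bottle [(0.69, [0.65, 0.313, 0.113], np.float64(0.14666287418721669))]
side jaw [(0.74, [0.601, 0.313, 0.062], np.float64(0.09818468070459836))]
side bottle [(0.93, [0.585, 0.638, 0.099], np.float64(0.13861958429486507))]
```

View pics/m5.png

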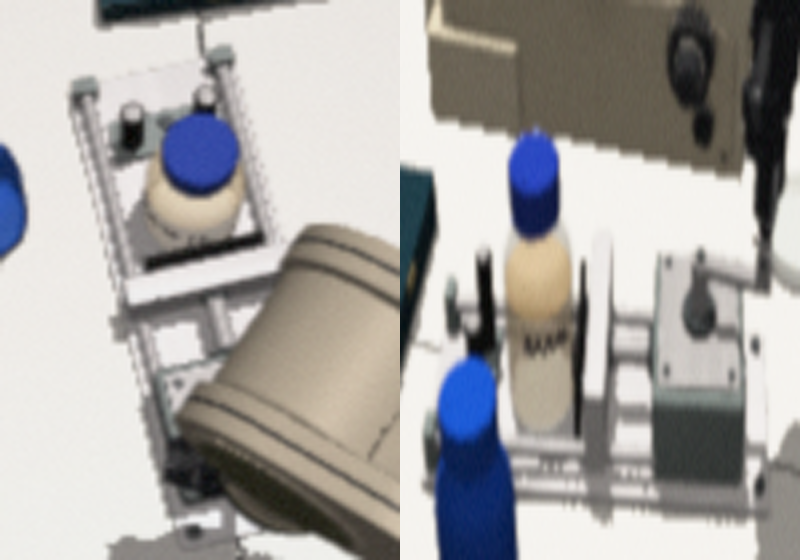

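The jaw is now just short of the bottle, and the pins are still about 30 mm or more behind it. The handle is standing. Continuing.

Request:
arm_command:
  plan:
    - {"dp": [1,9.5,0],"spin": 0}
    - {"dp": [-0.5,9.5,0],"spin": 0}
    - {"dp": [-1.5,9.5,0],"spin": 0}
    - {"dp": [-3.5,9,0],"spin": 0}
    - {"dp": [-4.5,8.5,0],"spin": 0}

```text
clock: 13.95
position: [0.4632, 0.3258, 0.3181]
ee_rot: [0.094, 0.996, -0.001, -0.0]
ft_force: [3.1, -7.9, 3.1]
grip_width: 0.205
grasp_force: 26.1
```

```bash
python3 -c "
from h import *
stat()"
```

```text
t 13.9 r 60.2 phi 2.365 z 318.1  Frad(out push)7.8 Ftan 3.5 Fz 3.1 grip 0.205
```

Request:
arm_command:
  plan:
    - {"dp": [-5.5,7.5,0],"spin": 0}
    - {"dp": [-7,6.5,0],"spin": 0}
    - {"dp": [-8,5,0],"spin": 0}
    - {"dp": [-9,4,0],"spin": 0}
    - {"dp": [-9,3,0],"spin": 0}

```text
clock: 14.45
position: [0.5055, 0.3441, 0.318]
ee_rot: [0.093, 0.996, -0.001, -0.001]
ft_force: [-3.3, -10.1, 7.9]
grip_width: 0.206
grasp_force: 26.6
```

```bash
python3 -c "
from h import *
stat()"
```

```text
t 14.4 r 60.5 phi 1.583 z 318.0  Frad(out push)10.1 Ftan 3.5 Fz 7.9 grip 0.206
```

Request:
arm_command:
  plan:
    - {"dp": [-9.5,0.5,0],"spin": 0}
    - {"dp": [-10,-0.5,0],"spin": 0}
    - {"dp": [-9.5,-2,0],"spin": 0}
    - {"dp": [-9,-3.5,0],"spin": 0}
    - {"dp": [-8,-5,0],"spin": 0}

```text
clock: 14.95
position: [0.5478, 0.3268, 0.3182]
ee_rot: [0.092, 0.996, 0.001, -0.001]
ft_force: [-4.0, 1.6, 2.9]
grip_width: 0.201
grasp_force: 25.8
```

```bash
python3 -c "
from h import *
stat()"
```

```text
t 14.9 r 60.0 phi 0.804 z 318.2  Frad(out push)1.6 Ftan 4.0 Fz 2.9 grip 0.201
```

```bash
python3 -c "
from h import *
circ(.804,35,.1,r=.0603)
e=np.array([np.cos(.172),np.sin(.172)])
viewer.camera('top')
for t in ('jaw','bottle'):
    print(t,[(round(d['score'],2),(np.array(d['position'][:2])-C)@e) for d in finder.find_in('top',t)[:1]])
"
```

```text
0 [-5.  -3.5] 0.704
1 [-4.5 -4. ] 0.604
2 [-4.  -4.5] 0.504
3 [-3.5 -5. ] 0.404
4 [-3. -5.] 0.304
0 [-3.  -5.5] 0.204
1 [-2.  -5.5] 0.104
2 [-1. -6.] 0.004
3 [-1. -6.] -0.096
4 [-0.5 -6. ] -0.196
0 [ 0.5 -6. ] -0.296
1 [ 1. -6.] -0.396
2 [ 1.5 -5.5] -0.496
3 [ 2. -6.] -0.596
4 [ 3.  -5.5] -0.696
0 [ 3. -5.] -0.796
1 [ 3.5 -4.5] -0.896
2 [ 4.5 -4.5] -0.996
3 [ 4.5 -4. ] -1.096
4 [ 5.  -3.5] -1.196
0 [ 5. -3.] -1.296
1 [ 5.5 -2.5] -1.396
2 [ 6.  -1.5] -1.496
3 [ 5.5 -1.5] -1.596
4 [ 6.  -0.5] -1.696
0 [ 6.  -0.5] -1.796
1 [6. 1.] -1.896
2 [6. 1.] -1.996
3 [6.  1.5] -2.096
4 [5.5 2.5] -2.196
0 [5.5 2.5] -2.296
1 [5.  3.5] -2.396
2 [4.5 4. ] -2.496
3 [4. 4.] -2.596
4 [4. 5.] -2.696
jaw []
bottle [(0.96, np.float64(0.17602977029363562))]
```

Request:
arm_command:
  plan:
    - {"dp": [-5,-2.5,0],"spin": 0}
    - {"dp": [-4,-4.5,0],"spin": 0}
    - {"dp": [-4,-4.5,0],"spin": 0}
    - {"dp": [-3.5,-5,0],"spin": 0}
    - {"dp": [-3,-5,0],"spin": 0}

```text
clock: 15.6
position: [0.5636, 0.301, 0.3182]
ee_rot: [0.093, 0.996, 0.001, -0.0]
ft_force: [-3.2, 7.7, -0.1]
grip_width: 0.202
grasp_force: 25.6
```

```bash
python3 -c "
from h import *
stat()"
```

```text
t 15.6 r 60.0 phi 0.295 z 318.2  Frad(out push)0.8 Ftan 8.3 Fz -0.1 grip 0.202
```

Request:
arm_command:
  plan:
    - {"dp": [-1,0.5,0],"spin": 0}
    - {"dp": [0,0,0],"spin": 0}
    - {"dp": [0,0,0],"spin": 0}

```text
clock: 15.9
position: [0.5643, 0.3007, 0.3181]
ee_rot: [0.093, 0.996, 0.0, -0.001]
ft_force: [-6.1, 1.5, 4.1]
grip_width: 0.202
grasp_force: 26.0
```

```bash
python3 -c "
from h import *
stat()
cv2.imwrite('pics/t6.png',viewer.camera('top'));stat();cv2.imwrite('pics/s6.png',viewer.camera('side'));stat()
e=np.array([np.cos(.172),np.sin(.172)])
for cm in('top','side'):
  for t in ('jaw','bottle'):
    print(t,[(round(d['score'],2),(np.array(d['position'][:2])-C)@e) for d in finder.find_in(cm,t)[:1]])
a=cv2.imread('pics/t6.png');b=cv2.imread('pics/s6.png')
cv2.imwrite('pics/m6.png',np.hstack([cv2.resize(a[105:205,230:310],(400,500),interpolation=cv2.INTER_CUBIC),cv2.resize(b[150:230,165:245],(400,500),interpolation=cv2.INTER_CUBIC)]))
"
```

```text
t 15.9 r 60.6 phi 0.287 z 318.1  Frad(out push)5.4 Ftan 3.2 Fz 4.1 grip 0.202
t 15.9 r 60.6 phi 0.286 z 318.2  Frad(out push)6.2 Ftan 2.0 Fz 3.3 grip 0.206
t 16.0 r 60.6 phi 0.286 z 318.2  Frad(out push)7.2 Ftan 4.2 Fz 3.5 grip 0.202
jaw []
bottle [(0.57, np.float64(0.17901095383378504))]
jaw [(0.64, np.float64(0.11320385254608402))]
bottle [(0.67, np.float64(0.17239041455134319))]
```

View pics/m6.png

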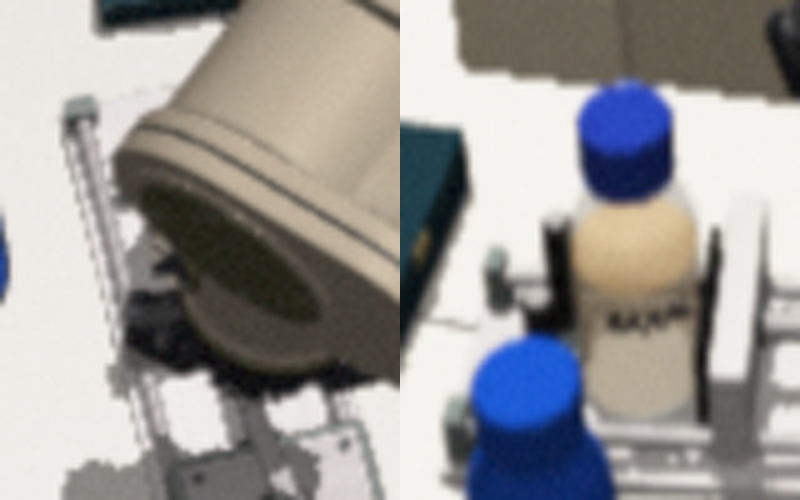

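The side crop shows the bottle touching the jaw on its right at about (700,320) and almost or just touching the pin on its left at about (565,270). Contact with the pins is close, so I'll take small steps and read the force each time.

Request:
arm_command:
  plan:
    - {"dp": [-1.5,-2.5,0],"spin": 0}
    - {"dp": [0,0,0],"spin": 0}

```text
clock: 16.4
position: [0.5649, 0.2987, 0.3182]
ee_rot: [0.093, 0.996, 0.001, -0.001]
ft_force: [-6.8, 4.7, 1.6]
grip_width: 0.202
grasp_force: 25.8
```

```bash
cat > a.py <<'E'
from h import *
F=[]
o,p,psi,R=state(); d=p[:2]-C; phi=np.arctan2(d[1],d[0]); er=d/np.hypot(*d); ct=np.array([er[1],-er[0]])
for i in range(4):
    f=np.array(manip.get_obs()['ft_force']); F.append([-f[:2]@er,-f[:2]@ct]); viewer.camera('wrist')
F=np.array(F); stat(); print('mean rad %.2f tan %.2f std'%tuple(F.mean(0)),F.std(0))
E
python3 a.py
```

```text
t 16.6 r 60.7 phi 0.253 z 318.2  Frad(out push)6.6 Ftan 6.5 Fz 2.3 grip 0.202
mean rad 6.10 tan 6.09 std [0.48941923 0.25342671]
```

Request:
arm_command:
  plan:
    - {"dp": [-1.5,-2.5,0],"spin": 0}
    - {"dp": [0,0,0],"spin": 0}

```text
clock: 16.8
position: [0.5657, 0.2963, 0.3182]
ee_rot: [0.092, 0.996, 0.001, -0.001]
ft_force: [-8.1, 5.7, 2.7]
grip_width: 0.202
grasp_force: 25.9
```

```bash
python3 a.py
```

```text
t 17.0 r 60.8 phi 0.211 z 318.2  Frad(out push)7.0 Ftan 7.6 Fz 2.3 grip 0.206
mean rad 6.89 tan 7.25 std [0.27555798 0.13426527]
```

The tangential force has risen to 7.3 N, against about 3.8 N while running free, and it is rising with angle. That puts the clamp at roughly 30 N, so I'll stop, ease off slightly, release and lift straight up.

Request:
arm_command:
  plan:
    - {"dp": [0,0.4,0],"spin": 0}
    - {"dp": [0,0,0],"spin": 0}

```text
clock: 17.2
position: [0.5657, 0.2965, 0.3181]
ee_rot: [0.093, 0.996, 0.0, -0.001]
ft_force: [-9.6, 4.2, 2.7]
grip_width: 0.201
grasp_force: 25.9
```

Request:
arm_command:
  plan:
    - {"dp": [0,0,0],"spin": 0}
    - {"dp": [0,0,0],"spin": 0}
    - {"dp": [0,0,0],"spin": 0}
    - {"dp": [0,0,0],"spin": 0}
  grip: 0

```text
clock: 17.6
position: [0.5677, 0.2945, 0.3181]
ee_rot: [0.094, 0.996, -0.0, 0.0]
ft_force: [-0.5, 0.6, 0.5]
grip_width: 0.501
grasp_force: 0.0
```

Request:
arm_command:
  plan:
    - {"dp": [0,0,-10],"spin": 0}
    - {"dp": [0,0,-25],"spin": 0}
    - {"dp": [0,0,-40],"spin": 0}
    - {"dp": [0,0,-45],"spin": 0}
    - {"dp": [0,0,0],"spin": 0}

```text
clock: 18.1
position: [0.5674, 0.2961, 0.4455]
ee_rot: [0.094, 0.996, 0.003, 0.004]
ft_force: [-0.1, 0.3, -0.3]
grip_width: 0.496
grasp_force: 0.0
```

Run:
```python
from h import *
stat(); e=np.array([np.cos(.172),np.sin(.172)])
o,p,psi,R=state(); 
for cm in('top','side','wrist'):
  viewer.camera(cm)
  for t in ('jaw','bottle','grip','handle_hinge'):
    print(cm,t,[(round(d['score'],2),np.round(d['position'],3).tolist()) for d in finder.find_in(cm,t)[:2]])
im=viewer.camera('wrist'); cv2.imwrite('pics/w7.png',im); c=cam('wrist',o)
# dark sleeve silhouette against predicted upright handle
H=C+.06*np.array([np.cos(.21),np.sin(.21)])
print('pred base/top',proj(c,(*H,.131)),proj(c,(*H,.188)))
g=im.max(2); m=((g<50)).astype(np.uint8); u,v=proj(c,(*H,.16)).astype(int)
for r in range(v-40,v+45,8):
    x=np.where(m[r,u-45:u+45])[0]; print(r,(x.min()+u-45,x.max()+u-45,len(x)) if len(x) else None,end='; ')
```

```text
t 18.1 r 62.4 phi 0.201 z 445.5  Frad(out push)0.0 Ftan 0.3 Fz -0.3 grip 0.496
top jaw [(0.79, [0.61, 0.319, 0.066])]
top bottle [(0.96, [0.659, 0.453, 0.1]), (0.59, [0.586, 0.609, 0.1])]
top grip [(0.39, [0.554, 0.312, 0.183]), (0.38, [0.612, 0.321, 0.07])]
top handle_hinge [(0.59, [0.54, 0.304, 0.107])]
side jaw [(0.92, [0.619, 0.31, 0.061])]
side bottle [(0.92, [0.585, 0.637, 0.096]), (0.73, [0.66, 0.482, 0.085])]
side grip [(0.66, [0.562, 0.317, 0.16])]
side handle_hinge [(0.54, [0.555, 0.311, 0.111])]
wrist jaw []
wrist bottle [(0.94, [0.659, 0.447, 0.104]), (0.92, [0.657, 0.304, 0.111])]
wrist grip [(0.83, [0.556, 0.306, 0.188])]
wrist handle_hinge [(0.72, [0.548, 0.299, 0.106])]
pred base/top [250.68465521 177.45583252] [250.38712667 195.07368165]
145 None; 153 None; 161 None; 169 (np.int64(259), np.int64(271), 10); 177 (np.int64(258), np.int64(274), 17); 185 (np.int64(258), np.int64(278), 21); 193 (np.int64(258), np.int64(279), 7); 201 (np.int64(259), np.int64(268), 10); 209 None; 217 (np.int64(276), np.int64(292), 17); 225 (np.int64(253), np.int64(291), 19);
```

Request:
arm_command:
  plan:
    - {"dp": [0,0,0],"spin": 0}
    - {"dp": [0,0,0],"spin": 0}

```text
clock: 19.1
position: [0.5674, 0.295, 0.4382]
ee_rot: [0.094, 0.996, -0.0, 0.0]
ft_force: [-0.1, 0.5, -0.7]
grip_width: 0.502
grasp_force: 0.0
```

```bash
cat > b.py <<'E'
from h import *
o,p,psi,R=state(); c=cam('wrist',o); im=viewer.camera('wrist'); cv2.imwrite('pics/w8.png',im); print(p)
for t in ('grip','handle_hinge','crank','jaw','crank_axis'): print(t,[(round(d['score'],2),np.round(d['position'],3).tolist()) for d in finder.find_in('wrist',t)[:2]])
g=im.max(2)
H=C+.06*np.array([np.cos(.45),np.sin(.45)]); u,v=proj(c,(*H,.16)).astype(int); print('pred .45',proj(c,(*H,.131)),proj(c,(*H,.188)),'.21',proj(c,(*(C+.06*np.array([np.cos(.21),np.sin(.21)])),.188)))
for r in range(v-34,v+40,4): print(r,' '.join('%3d'%x for x in g[r,u-34:u+36:3]), '' )
print(u-34)
E
python3 b.py
```

```text
[0.56736451 0.29501686 0.43819016]
grip [(0.65, [0.554, 0.309, 0.18])]
handle_hinge [(0.57, [0.549, 0.299, 0.105])]
crank [(0.77, [0.549, 0.302, 0.105])]
jaw [(0.66, [0.621, 0.299, 0.067])]
crank_axis [(0.28, [0.532, 0.296, 0.066])]
pred .45 [266.6911415  174.11912471] [269.74784764 191.10845569] .21 [253.66414088 199.78710061]
147 162 163 158  68  74  77  79  69  65  59  52  58  79  94 159 190 183 115 157 104 181 163 188 189 
151 160 162 163 157  67  74  78  77  67 136 182 187 183 188 185 185 188 150 148 131 138 146 189 188 
155 164 137 109 106  89  69  73  84 139  79 177 184 188 183 185 184 188 185 122 155 101 182 173 189 
159  97 100  72  52  68 101 107 146 154 144  70 181 186 186 189 183 187 189 144 151 128 141 146 188 
163 181 181 178 184 130 142 142 142 147  82  69  64 185 188 185 186 184 192 185 124 152  96 176 179 
167 178 180 181 177 178 120 163 125  81  76  73  78  68 187 185 187 185 186 188 142 155 121 153 127 
171 181 181 179 179 184 145 139 153  84  12   4   4   4 101 190 185 186 184 191 182 128 146 100 124 
175 176 181 182 181 178 183 121 160  45   2   8  12   8   1 164
[... 452 characters left out ...]
5  93  97  97  97  98  92  52  36  74  76  79  78  46  51  62  61  76 118 148 182 192 190 
199  99  96 100  93  83  65  60  59  42  31  65 115  87  38  57 104 146 177 190 191 191 191 191 189 
203  81  67  58  60  60  58  59  60  59  58  62  89 135 171 180 190 190 191 190 189 186 185 180 181 
207  59  58  56  60  59  60  61  80 122 161 185 193 191 192 192 188 185 184 183 182 180 173 132  71 
211  57  59  59  69 108 149 181 191 193 193 191 189 185 184 183 181 179 175 139  83  20   4  17  22 
215  94 140 174 188 194 193 192 187 183 182 182 180 181 175 149  92  33   0  13  23  25  30  63  96 
219 194 191 189 187 183 181 180 179 179 178 163 119  41   7  12  20  21  29  67 102 118  96 101 100 
234
```

The handle is upright, but the crank sprang back to φ≈0.45 when I let go, so the residual clamp force is uncertain. I'll re-grip with the pads tangential, check the force, and unload slowly.

Request:
arm_command:
  plan:
    - {"dp": [0,0,0],"spin": -0.13}
    - {"dp": [0,0,0],"spin": -0.13}
    - {"dp": [0,0,0],"spin": -0.13}
    - {"dp": [0,0,0],"spin": -0.13}
    - {"dp": [0,0,0],"spin": -0.13}

```text
clock: 19.9
position: [0.5674, 0.295, 0.4382]
ee_rot: [-0.232, 0.973, -0.0, 0.0]
ft_force: [-0.0, -0.4, -0.2]
grip_width: 0.503
grasp_force: 0.0
```

Request:
arm_command:
  plan:
    - {"dp": [0,0,0],"spin": 0}
    - {"dp": [0,0,0],"spin": 0}

```text
clock: 20.1
position: [0.5674, 0.295, 0.4381]
ee_rot: [-0.227, 0.974, 0.0, -0.0]
ft_force: [-0.4, -0.2, -0.6]
grip_width: 0.499
grasp_force: 0.0
```

Run:
```python
from h import *
o,p,psi,R=state(); c=cam('wrist',o); im=viewer.camera('wrist'); cv2.imwrite('pics/w9.png',im); print(p,psi,o['joint_pos'].round(2))
H=lambda a:C+.06*np.array([np.cos(a),np.sin(a)])
for a in (.35,.4,.45,.5): print(a,proj(c,(*H(a),.188)),proj(c,(*H(a),.131)),delta((*H(a),.32)))
g=im.max(2); u,v=proj(c,(*H(.45),.188)).astype(int)
for r in range(v-28,v+20,4): print(r,' '.join('%3d'%x for x in g[r,u-34:u+36:3]))
print(u-34)
```

```text
[0.56739692 0.29499368 0.4381211 ] -2.68316631818892 [ 0.18  0.57 -1.1   1.33  0.5   1.54  1.16]
0.35 [265.82721205 202.15490253] [263.51615619 183.22382639] (array([  0.2,  10.4, 118.2]), None)
0.4 [269.62884149 202.4593271 ] [266.59188439 183.47500472] (array([ -0. ,  13.3, 118.2]), None)
0.45 [273.44306818 202.58317603] [269.6776032  183.57721781] (array([-1.000e-01,  1.630e+01,  1.182e+02]), None)
0.5 [277.26252698 202.52628186] [272.76701903 183.53030502] (array([-1.000e-01,  1.930e+01,  1.182e+02]), None)
174 168 168 108 135 137 103  92 162  44  69  73  40 164 171 169 124 136 120 154 170 176 175 173 174
178 168 164 107 149 125  85 107 130  59  14  12  34 134 173 170 102 147 115 148 175 175 174 174 173
182 163 126 125 145 113  82 154 112   4   9   9   7  10 160 127 127 128 150 168 175 174 173 175 174
186  90  97 140 130  94  86 171  47   3   4  10   3   2  87 109 146 112 146 175 174 175 174 174 174
190  87 116 147 120  83  90  90  37   6  10   7   3  10   3 122 132 148 163 175 174 174 174 175 175
194  59 131 139 104  82  88  91  46  11   9  11   8   4   6 116 113 150 175 174 173 174 174 177 174
198  39  53  60  42  39  56  54  35   1  28  73  77  70  23  37  94  90  93 140 175 174 172 173 174
202  61  52  55  56  56  56  57  36  14  71  71  70  71  65  13  89  95 107 175 173 174 174 175 174
206 174 165 146 117  84  60  57  56   7  69  71  73  74  54  43  59  92 137 176 175 175 173 174 175
210 175 178 176 175 175 173 161 141 114  68  44  49  40  52  55  51 167 175 175 173 173 174 175 172
214 167 168 169 171 173 174 176 175 173 171 169 159 138 110  78  57 112 175 174 173 174 175 173 174
218 115 156 164 166 168 169 171 170 171 172 173 174 173 171 172 169 139 173 174 173 173 173 172 173
239
```

Request:
arm_command:
  plan:
    - {"dp": [0,15.5,0],"spin": 0}
    - {"dp": [0,0,40],"spin": 0}
    - {"dp": [0,0,40],"spin": 0}
    - {"dp": [0,0,38],"spin": 0}
    - {"dp": [0,0,0],"spin": 0}

```text
clock: 20.65
position: [0.559, 0.3086, 0.3154]
ee_rot: [-0.229, 0.973, -0.001, -0.004]
ft_force: [0.6, -0.8, -0.2]
grip_width: 0.495
grasp_force: 0.0
```

Request:
arm_command:
  plan:
    - {"dp": [0,0,0],"spin": 0}
    - {"dp": [0,0,0],"spin": 0}
    - {"dp": [0,0,0],"spin": 0}

```text
clock: 20.95
position: [0.5606, 0.3096, 0.3225]
ee_rot: [-0.229, 0.973, 0.0, 0.001]
ft_force: [0.2, 0.4, 0.3]
grip_width: 0.5
grasp_force: 0.0
```

```bash
python3 -c "
from h import *
stat()
for a in (.42,.435,.45): print(delta((*(C+.0602*np.array([np.cos(a),np.sin(a)])),.32)))"
```

```text
t 20.9 r 60.3 phi 0.445 z 322.5  Frad(out push)-0.4 Ftan 0.3 Fz 0.3 grip 0.500
(array([ 0.2, -1.5,  2.5]), None)
(array([ 0.2, -0.6,  2.5]), None)
(array([0.1, 0.3, 2.5]), None)
```

Good alignment. Close with the pads tangential.

Request:
arm_command:
  plan:
    - {"dp": [-0.5,-0.5,0],"spin": 0}
    - {"dp": [0,0,0],"spin": 0}
    - {"dp": [0,0,0],"spin": 0}
    - {"dp": [0,0,0],"spin": 0}
  grip: 1
  newtons: 20

```text
clock: 21.35
position: [0.5613, 0.3088, 0.3211]
ee_rot: [-0.229, 0.973, 0.0, 0.001]
ft_force: [-0.2, 0.5, 6.2]
grip_width: 0.201
grasp_force: 21.2
```

```bash
python3 a.py
```

```text
t 21.6 r 60.6 phi 0.430 z 321.0  Frad(out push)-0.2 Ftan 0.4 Fz 5.2 grip 0.201
mean rad -0.23 tan -0.06 std [0.64134142 0.42126446]
```

Request:
arm_command:
  plan:
    - {"dp": [-0.5,-0.8,0],"spin": 0}
    - {"dp": [0,0,0],"spin": 0}

```text
clock: 21.75
position: [0.5617, 0.3087, 0.3211]
ee_rot: [-0.229, 0.973, 0.0, 0.0]
ft_force: [-2.0, 1.2, 6.2]
grip_width: 0.204
grasp_force: 21.3
```

```bash
python3 a.py
```

```text
t 21.9 r 60.9 phi 0.426 z 321.1  Frad(out push)1.8 Ftan 1.6 Fz 7.3 grip 0.204
mean rad 1.64 tan 1.56 std [0.22249891 0.28892768]
```

Request:
arm_command:
  plan:
    - {"dp": [0,-0.8,0],"spin": 0}
    - {"dp": [0,0,0],"spin": 0}

```text
clock: 22.15
position: [0.5617, 0.3085, 0.3211]
ee_rot: [-0.23, 0.973, 0.001, 0.0]
ft_force: [-2.4, 2.0, 6.1]
grip_width: 0.2
grasp_force: 21.2
```

```bash
python3 a.py
```

```text
t 22.4 r 60.8 phi 0.422 z 321.1  Frad(out push)0.9 Ftan 3.0 Fz 5.7 grip 0.203
mean rad 1.07 tan 2.79 std [0.42716148 0.51043017]
```

Request:
arm_command:
  plan:
    - {"dp": [-0.3,-0.8,0],"spin": 0}
    - {"dp": [0,0,0],"spin": 0}

```text
clock: 22.55
position: [0.562, 0.3083, 0.321]
ee_rot: [-0.23, 0.973, 0.001, -0.0]
ft_force: [-4.4, 2.9, 5.5]
grip_width: 0.203
grasp_force: 21.3
```

```bash
python3 a.py
```

```text
t 22.8 r 61.0 phi 0.418 z 321.1  Frad(out push)2.5 Ftan 4.5 Fz 5.6 grip 0.201
mean rad 2.51 tan 5.05 std [0.33755907 0.38646781]
```

Request:
arm_command:
  plan:
    - {"dp": [-0.3,-0.8,0],"spin": 0}
    - {"dp": [0,0,0],"spin": 0}

```text
clock: 22.95
position: [0.5623, 0.308, 0.3211]
ee_rot: [-0.23, 0.973, 0.001, -0.0]
ft_force: [-5.8, 4.0, 7.0]
grip_width: 0.201
grasp_force: 21.3
```

```bash
python3 a.py
```

```text
t 23.1 r 61.2 phi 0.410 z 321.0  Frad(out push)4.5 Ftan 5.3 Fz 6.1 grip 0.203
mean rad 3.80 tan 6.03 std [0.43186637 0.44967069]
```

Breakaway is above 6 N and the crank has not moved, so the standing clamp force is well over 12 N, at roughly 22–30 N. I'll unload gently to zero tangential force and release.

Request:
arm_command:
  plan:
    - {"dp": [0.2,0.8,0],"spin": 0}
    - {"dp": [0.2,0.8,0],"spin": 0}
    - {"dp": [0,0.8,0],"spin": 0}
    - {"dp": [0,0.8,0],"spin": 0}
    - {"dp": [0,0,0],"spin": 0}

```text
clock: 23.65
position: [0.5615, 0.3093, 0.3211]
ee_rot: [-0.229, 0.973, 0.0, 0.0]
ft_force: [-3.2, -0.1, 7.4]
grip_width: 0.202
grasp_force: 21.3
```

```bash
python3 a.py
```

```text
t 23.9 r 61.0 phi 0.434 z 321.0  Frad(out push)2.4 Ftan -0.1 Fz 6.8 grip 0.204
mean rad 2.89 tan 0.30 std [0.46735684 0.62515967]
```

Request:
arm_command:
  plan:
    - {"dp": [0,0,0],"spin": 0}
    - {"dp": [0,0,0],"spin": 0}
    - {"dp": [0,0,0],"spin": 0}
    - {"dp": [0,0,0],"spin": 0}
  grip: 0

```text
clock: 24.25
position: [0.5618, 0.3089, 0.32]
ee_rot: [-0.229, 0.973, -0.0, -0.0]
ft_force: [-0.3, 0.3, 0.3]
grip_width: 0.5
grasp_force: 0.0
```

Request:
arm_command:
  plan:
    - {"dp": [0,0,-10],"spin": 0}
    - {"dp": [0,0,-25],"spin": 0}
    - {"dp": [0,0,-40],"spin": 0}
    - {"dp": [0,0,-45],"spin": 0}
    - {"dp": [0,0,-20],"spin": 0}

```text
clock: 24.75
position: [0.5613, 0.3095, 0.4653]
ee_rot: [-0.229, 0.973, 0.001, 0.002]
ft_force: [0.0, 0.8, -0.1]
grip_width: 0.502
grasp_force: 0.0
```

Request:
arm_command:
  plan:
    - {"dp": [0,-15,0],"spin": 0}
    - {"dp": [0,0,0],"spin": 0}
    - {"dp": [0,0,0],"spin": 0}
    - {"dp": [0,0,0],"spin": 0}

```text
clock: 25.15
position: [0.5683, 0.2955, 0.4591]
ee_rot: [-0.229, 0.973, -0.0, -0.001]
ft_force: [-0.0, 0.9, 0.5]
grip_width: 0.502
grasp_force: 0.0
```

Run:
```python
from h import *
o,p,psi,R=state(); c=cam('wrist',o); im=viewer.camera('wrist'); cv2.imwrite('pics/w10.png',im); print(p,psi,o['ft_force'])
H=lambda a:C+.06*np.array([np.cos(a),np.sin(a)])
for a in (.4,.44,.48): print(a,proj(c,(*H(a),.188)),proj(c,(*H(a),.131)))
g=im.max(2); u,v=proj(c,(*H(.44),.188)).astype(int)
for r in range(v-28,v+16,4): print(r,' '.join('%3d'%x for x in g[r,u-24:u+26:3]))
print(u-24)
for cm in('top','side'):
  viewer.camera(cm)
  for t in ('grip','petri','beaker','bottle'): print(cm,t,[np.round(d['position'],3).tolist() for d in finder.find_in(cm,t)[:3]])
```

```text
[0.56830448 0.29550944 0.45910401] -2.6792265525832235 [-0.01002615  0.94993578  0.4593179 ]
0.4 [268.34746906 193.88107004] [265.7443238  177.75215616]
0.44 [271.15550744 193.99729924] [268.05084326 177.84921108]
0.48 [273.96773303 194.00603632] [270.36057096 177.85650646]
165 110 140 134  94  90  94  72  72  66 154 168 174 166 113 142 140 162
169 112 151 120  84 156  97  66  72  50 145 172 170 122 141 117 149 175
173 127 142 105  89 169  70  32  10  11  81 177 171 107 147 113 155 177
177 149 127  86 140 170  37   0   9  10   0 123 134 135 121 152 171 175
181 148 113  86 158 165  13   4   6   6   7  35 101 148 114 146 175 176
185 134  93  91  88 135  16   7   7   7  10   2 110 127 153 170 174 176
189 122  83  92  91  95  16   2  44  66  58  18  48 110 142 179 175 176
193  48  29  56  57  66  17  44  72  71  75  71   8  93  91  98 176 173
197  53  55  57  56  56  40  39  72  73  70  68  37  91  97 136 178 174
201 157 131  95  66  59  56  44  38  60  53  39  58  72  94 165 175 175
205 178 179 176 176 161 152 126  92  65  58  57  57  60 177 175 175 175
247
top grip [[0.554, 0.315, 0.178]]
top petri [[0.416, 0.112, 0.02], [0.611, 0.301, 0.055]]
top beaker [[0.554, 0.522, 0.02]]
top bottle [[0.581, 0.607, 0.102], [0.658, 0.456, 0.1], [0.662, 0.33, 0.111]]
side grip [[0.563, 0.319, 0.161]]
side petri [[0.416, 0.124, 0.025]]
side beaker []
side bottle [[0.672, 0.333, 0.099], [0.586, 0.64, 0.098], [0.662, 0.478, 0.086]]
```

The handle is still upright at φ≈0.44, the crank has not moved, and the bystanders are where they were. Handing in.

```bash
python3 -c "
from workcell import manip
print(manip.hand_in())"
```

```text
the job is handed in; nothing more can be done
None
```

The job is handed in at about 25 s of the 72 s: the handle stands upright, and the bottle is clamped against the pins with roughly 22–30 N. These clamp forces are estimates from the force at the handle; the peak before I let go was about 55–60 N, under the 80 N limit, and the crank sprang back about 0.2 rad on release.

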